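Pack and latch the scent sample case

TASK

Pack the sample case for a client visit: stand every amber dropper bottle on the right-hand side upright in a pocket of the case's cork insert, one to a pocket, and press the tube of smelling strips down between its two spring clips until it snaps home. Then shut the lid, swing the draw latch's loop over the keeper on the lid, and press the lever right down over centre so that it stays. Leave the label roll and the crimp tin where they are.

Things in the scene. Friction and masses are not known exactly. Their poses are not given: they have to be found in the camera images.
- case: oak sample case, fixed to the table, 152 mm deep (x) by 186 mm wide (y), walls 58 mm high and 4 mm thick; origin at the centre of its underside, x towards the hinge side, z up; the draw latch is on the middle of its -x face. Inside, a cork insert with its top 49 mm above the table holds four square pockets (side y < 35 mm) and a clip bay (at y = 63 mm)
- pocket_1 (a point): centre of a pocket's mouth (top of the cork, 49 mm above the table); pocket 45 mm square with 3 mm chamfer, 44 mm deep, floor 5 mm above the table; axes as the case's
- pocket_2 (a point): centre of a pocket's mouth (top of the cork, 49 mm above the table); pocket 45 mm square with 3 mm chamfer, 44 mm deep, floor 5 mm above the table; axes as the case's
- pocket_3 (a point): centre of a pocket's mouth (top of the cork, 49 mm above the table); pocket 45 mm square with 3 mm chamfer, 44 mm deep, floor 5 mm above the table; axes as the case's
- pocket_4 (a point): centre of a pocket's mouth (top of the cork, 49 mm above the table); pocket 45 mm square with 3 mm chamfer, 44 mm deep, floor 5 mm above the table; axes as the case's
- clip_seat (a point): the tube's centre when snapped in, 80 mm above the table, tube along this point's x (either way round; axes as the case's). V-rests at x = +-42 mm carry it; between them 70 mm is free down to the cork. A spring leaf with a rounded nose stands at each end: pressed straight down, the tube's ends meet the noses 14 mm above the seat, spread them 3 mm each (5 to 10 N in all) and snap under
- tube_centre (a point): centre of the loose aluminium tube of smelling strips, 116 mm long (along its x), 16 mm diameter, ends chamfered 5 mm to 7 mm diameter, 40 g; it lies on the table, axis 8 mm up
- bottle_1_centre (a point): centre, half-way up, of an amber dropper bottle standing on the table, 102 mm tall: body 38 mm diameter to 67 mm above its foot, black collar 20 mm diameter from there to 80 mm, rubber teat above; z up; absent in some starts
- bottle_2_centre (a point): centre, half-way up, of an amber dropper bottle standing on the table, 102 mm tall: body 38 mm diameter to 67 mm above its foot, black collar 20 mm diameter from there to 80 mm, rubber teat above; z up; absent in some starts
- bottle_3_centre (a point): centre, half-way up, of an amber dropper bottle standing on the table, 102 mm tall: body 38 mm diameter to 67 mm above its foot, black collar 20 mm diameter from there to 80 mm, rubber teat above; z up; absent in some starts
- bottle_4_centre (a point): centre, half-way up, of an amber dropper bottle standing on the table, 102 mm tall: body 38 mm diameter to 67 mm above its foot, black collar 20 mm diameter from there to 80 mm, rubber teat above; z up; absent in some starts
- lid (a joint): angle of the case's lid: 0 shut, 1.6 to 1.75 open, leaning back a little past upright. The lid is a 152 x 186 mm oak shell 57 mm deep (lid top 115 mm above the table when shut), with a stiff hinge: it stays where it is left and takes about 0.35 N m to turn; it must be brought right down
- lid_hinge (a point): middle of the lid's hinge line, along the case's y, 58 mm above the table; axes those of the lid: shut, they are the case's; the lid reaches 152 mm to -x and 57 mm to +z from here, and its outer face is at z = 57 mm
- lid_front_edge (a point): middle of the lid's outer front edge, the one farthest from the hinge (moves with the lid; -152 mm x, +57 mm z from the hinge in the lid's axes)
- keeper (a point): place of the loop's bar in the keeper, moves with the lid; with the lid shut it is 84 mm above the table, 6 mm before the lid's front face. The keeper is a 22 mm wide steel shelf with an upturned lip at its outer edge, the lip's outer face 14 mm before the lid, its top 4 mm above this point; the bar drops behind the lip from above
- loop_bar (a point): middle of the loop's cross bar: a steel wire loop, 4.5 mm wire, 33 mm wide, legs 65 mm long, that swings freely in the plane across the case's y on a pivot of the lever; it falls outward to a stop, or, pushed past upright with the lid shut, falls in against the lid behind the keeper's lip. The legs are spring-loaded and stretch about 1.5 mm when the latch is drawn
- latch_pivot (a point): lever's pivot (axis along the case's y), 12 mm before the case's front face, 40 mm above the table. The loop's pivot is on the lever, 22 mm from this, 82 degrees below the handle's direction, and moves with it
- lever_end (a point): middle of the rounded outer end of the latch lever, 42 mm from its pivot, 20 mm wide, 8 mm thick; the handle passes between the loop's legs
- lever (a joint): angle of the latch lever: 0 pressed right down (handle pointing out from the case's front, 20 degrees below level), 1.5 fully raised (66 degrees above level); above 1.3 there is slack enough for the loop to pass over the lip; stays where left. Pressing it down draws the loop tight; past 0.3 it goes over centre and stays; about 3 N at the end
- label_roll: roll of blank labels lying flat, 64 mm diameter, 26 mm tall, origin at the centre of its underside: to be left alone
- crimp_tin: flat round tin, 59 mm diameter, 26 mm tall, origin at the centre of its underside: to be left alone

How it is judged:
By the outcome, as a careful person would: the job done as asked, in the order asked, and still so for the second after the job is handed in, with the robot touching nothing.
Of bottle_1, bottle_2, bottle_3, bottle_4 only 3 to 4 are there at a start; the rules pass over those that are not, and their reading is None.
At some moment in a run one of tube may be knocked a few centimetres aside while the robot is not near it.
It also fails if it takes over 208 s, if anything falls off the work surface, if the arm or the gripper's body presses on something with over 40 N, if the wrist force passes 120 N, or if a joint passes its speed limit or range.

ROBOT

A 6-joint arm with a two-finger parallel gripper is mounted at the origin on the work surface; the furniture and walls round the work are solid. World frame = base frame: x ahead of the robot, y to its left, z up, the work surface at z = 0. Lengths are in m, angles in rad, forces in N, time in s.
With the tool pointing down it reaches from about 0.375 to 0.975 m from the base axis. Payload 3.8 kg.
Tool frame: the origin (TCP) lies where the fingers leave the gripper's body, on its centre line; the fingertips stand 73 mm ahead of it and the grasp point (between the pads) lies 54 mm ahead of it (nose_length is the distance from the TCP to the fingertips, in m); z points along the fingers, y is the line along which they close (so a half turn about z gives the same grasp; the last joint's range is limited). The gripper opens to 85 mm and grips with 20 to 120 N. Pads are 22 mm wide; open, the fingers measure 114 mm over their backs; the gripper's body (76 mm by 85 mm) begins 54 mm behind the grasp point. The pads swing forward as they close: fully open they stand 13 mm farther back than shut.
Start: joints at [1.132, 0.264, 1.604, -0, 1.274, -0.037], TCP at [0.264, 0.621, 0.304] pointing down, gripper open.
Joint ranges: [-2.63, 2.63], [-0.94, 2.18], [0.31, 2.57], [-1.31, 4.45], [0, 2.66], [-2.55, 2.55]. Speed limits (rad/s): [2.57, 2.57, 3.14, 3.14, 3.14, 3.14].

INTERFACE

Orientations are given as a rotation vector (axis times angle).
In Python, from workcell import read_state, read_camera, calibration, finish_job, look_for, cut_out, tip_of, nose_length gives the robot as it stands.
- The arm moves only by the tool step_arm, never from a script. Its argument "targets" is a list of rows, each a list of 3 entries, a list of its own where there are three numbers: the turn, a rotation vector about the tool's x, y, z in rad, then the shift along the tool's x, y, z in mm, then the finger opening in mm, from 0 to 85.4. In form: [[[ax, ay, az], [x, y, z], grip], ...]. A call has 1 to 5 rows; each row shifts and turns the commanded pose from where the row before left it, along the tool's axes as they then stand; what a row does not reach is not made up. A row lasts 1/12 s, in which the tool goes at most 41.7 mm and 7.16 degrees, less where a joint would pass 70% of its speed; a pose out of reach is approached as far as the arm can. A call with a gripper value outside its range is refused whole. The fingers move at their own pace and stop on an object; "grip_force" is the grip in N (left out, the last holds). Time passes only in rows, so rows that do not move let the fingers close. It gives the time, the measured TCP pose, the force, the opening and the grip force at its end, in the units of the state.
- read_state(): the state, without advancing time (a new reading comes with each control period).
- read_camera(name): name is "scene" or "top" or "wrist"; returns the picture (384x512x3 uint8, red, green, blue); there is no depth.
- calibration(name): a dict with "camera_matrix" (3x3 intrinsics, pixels), "dist_coeffs" ([k1, k2, p1, p2, k3] as OpenCV has them; the pictures are not rectified), "R" (3x3) and "t" (3): a world point X has camera coordinates R X + t. Camera axes: x right, y down, z forward; pixel columns grow to the right and rows downward; lengths in m; the calibration is good to about 2 mm. A picture is of the moment at which its call begins: read the wrist's pose just before it. calibration takes no time and is no camera call; for the wrist camera it gives the pose at the moment of the call.
- finish_job(): hands the job in; it is judged then, once.
Trained networks look in the newest picture that a camera, given by its name, has taken for a name from the list of things; names that differ only in an ending like _2 or _b are one class to them, and where a whole thing is asked for, a point or a joint stands for the part that bears it (a point fixed in the world has none). Each returns a list of dicts, best first, with "score" (0 to 1); they miss things now and then, are a little off and sometimes report something else, mostly with a low value. They report only what shows in the picture. A call takes as long as a camera call.
- look_for(camera, query): "extent" ([left, top, right, bottom] in pixels, round what is visible of it).
- cut_out(camera, query): "region" (384x512 bool, what is visible of it) and "extent" ([left, top, right, bottom] in pixels, round what is visible of it).
- tip_of(camera, query): "at" ([row, column] in pixels: a listed point, or the origin of a listed thing).
The state is a dict: "time": time; "q": joint angles; "joint_vel": joint speeds; "joint_torque": joint torques, N m; "tool_pos": TCP position; "tcp_rot": TCP orientation; "wrist_force": force on the tool from outside, world axes, zero at the start; "torque": the same for the moment, N m; "width": opening from 0.0 (shut) to 1.0 (fully open); "grip_force": force on a finger pad.
Only numpy, scipy, OpenCV 4.12 (cv2) and the standard library are available. Lean on these libraries where they do the work, as an engineer would, in place of code of your own. Each camera call takes 0.05 s, during which the arm holds its last target. There are 200 camera calls.

## Working session

There is one attempt and no reset: what is moved stays moved. The work goes in short steps, Python scripts to look and compute and a tool call to move; the robot and the scene stay as the last step left them, time stands still between calls to the robot, and variables do not carry over. Pictures are saved under pics/ and viewed, at most 14 in all, crops included, and the job is handed in when it is done.

Besides the shell and the picture viewer there is one more tool, called as name(argument=value, ...) on one line, values as JSON. step_arm: Moves the arm, as the interface text tells. Its arguments: {"type":"object","properties":{"targets":{"type":"array","items":{"type":"array"}},"grip_force":{"type":"number"}},"required":["targets"]}

```bash
ls; mkdir -p pics
python3 - <<'E'
from workcell import *
import cv2,numpy as np
s=read_state(); print({k:np.round(v,3) for k,v in s.items()}, nose_length if not callable(nose_length) else nose_length())
ims=[]
for c in ["scene","top"]:
    im=read_camera(c); cv2.imwrite(f"pics/{c}0.png",im[...,::-1])
    k=calibration(c); print(c,np.round(k["camera_matrix"],1).tolist(),np.round(k["dist_coeffs"],3),np.round(k["R"],3).tolist(),np.round(k["t"],3))
    for q in ["bottle_1_centre","tube_centre","pocket_1","clip_seat","case","lid_front_edge","lid_hinge","keeper","loop_bar","lever_end","latch_pivot","label_roll","crimp_tin"]:
        r=tip_of(c,q); print(q,[(np.round(d["at"],1).tolist(),round(float(d["score"]),2)) for d in r])
E
```

```text
pics
{'time': np.float64(0.0), 'q': array([ 1.132,  0.265,  1.605,  0.   ,  1.274, -0.037]), 'joint_vel': array([-0.   ,  0.   ,  0.001, -0.002,  0.001, -0.002]), 'joint_torque': array([ 0.0000e+00, -5.1509e+01, -3.6733e+01,  0.0000e+00,  1.3000e-02,
        0.0000e+00]), 'tool_pos': array([0.264, 0.621, 0.303]), 'tcp_rot': array([-6.270e-01, -3.078e+00,  3.000e-03]), 'wrist_force': array([ 0.641,  0.092, -0.388]), 'torque': array([ 0.029, -0.006,  0.009]), 'grip_force': np.float64(0.0), 'width': np.float64(0.999)} 0.0726
scene [[470.8, 0.0, 250.5], [0.0, 470.8, 193.7], [0.0, 0.0, 1.0]] [-0.086  0.     0.     0.     0.   ] [[-0.672, -0.741, 0.009], [-0.31, 0.269, -0.912], [0.673, -0.615, -0.41]] [0.379 0.196 0.751]
bottle_1_centre [([184.0, 338.1], 0.7)]
tube_centre [([279.2, 188.5], 0.84), ([204.3, 269.9], 0.67)]
pocket_1 [([211.2, 216.5], 0.81), ([211.5, 190.4], 0.63), ([200.0, 200.3], 0.57)]
clip_seat [([212.6, 188.0], 0.69), ([200.0, 270.7], 0.55)]
case [([229.1, 200.8], 0.66)]
lid_front_edge [([131.0, 126.2], 0.89)]
lid_hinge [([202.4, 167.9], 0.64)]
keeper [([132.4, 143.3], 0.7
[... 423 characters left out ...]
], [-0.997, -0.016, -0.075], [0.075, 0.009, -0.997]] [0.089 0.489 1.126]
bottle_1_centre [([220.8, 348.9], 0.62)]
tube_centre [([226.2, 185.8], 0.54)]
pocket_1 [([155.3, 245.9], 0.85), ([174.4, 255.7], 0.71), ([187.6, 238.8], 0.63), ([167.8, 228.0], 0.61)]
clip_seat [([186.1, 216.5], 0.82)]
case [([173.4, 238.8], 0.91)]
lid_front_edge [([112.7, 195.3], 0.56), ([213.9, 319.9], 0.44)]
lid_hinge [([151.6, 216.1], 0.84)]
keeper [([124.9, 202.6], 0.91), ([220.3, 347.5], 0.7)]
loop_bar [([220.7, 265.3], 0.52)]
lever_end [([208.4, 259.8], 0.67)]
latch_pivot [([198.2, 250.8], 0.97), ([207.2, 258.4], 0.26)]
label_roll [([212.8, 319.8], 0.74), ([117.2, 195.2], 0.22)]
crimp_tin [([248.8, 228.6], 0.92)]
```

Run:
```python
import cv2
for c in ["scene","top"]:
    im=cv2.imread(f"pics/{c}0.png"); im=im[80:330,90:410] if c=="scene" else im[90:290,140:400]
    cv2.imwrite(f"pics/{c}0z.png",cv2.resize(im,None,fx=2.4 if c=="scene" else 3,fy=2.4 if c=="scene" else 3,interpolation=cv2.INTER_CUBIC))
```

```text
(no output)
```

View pics/scene0z.png

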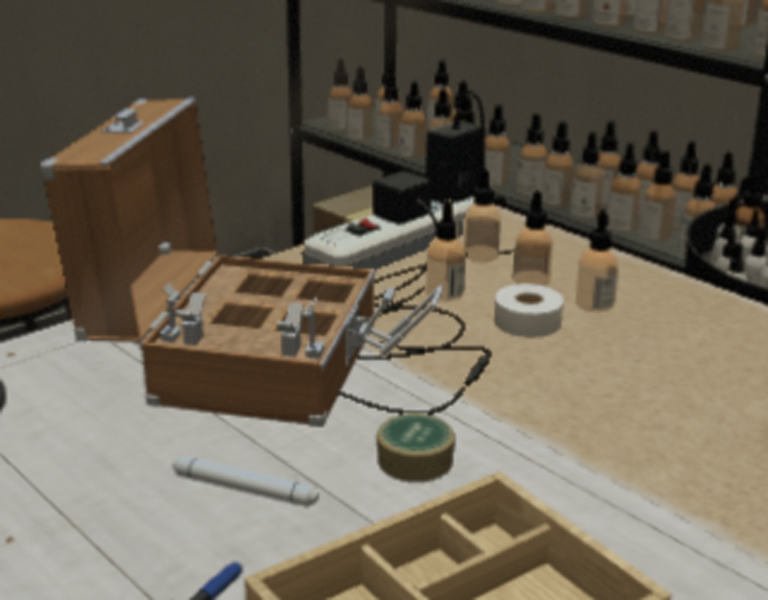

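View pics/top0z.png

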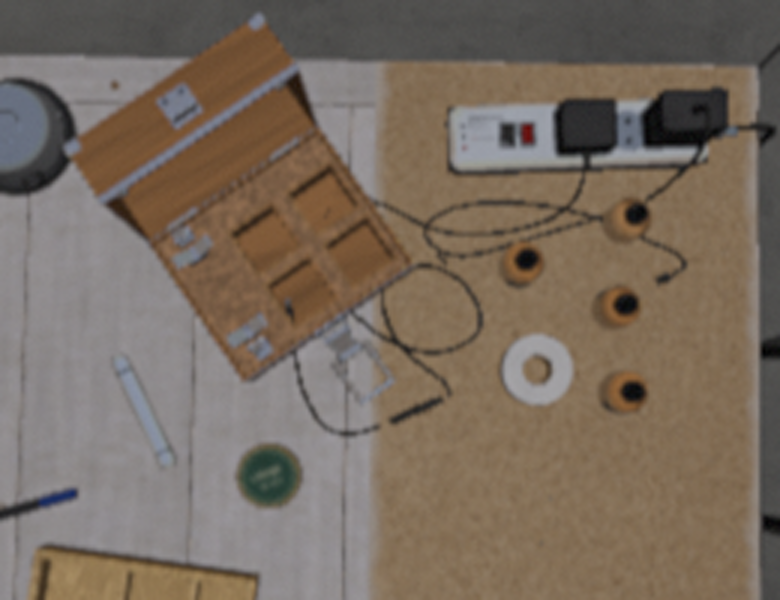

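The scene shows the open case (clip bay at its near-left, latch facing right), the tube left of the tin, and four bottles around the power strip on the right. In the top view the teats are near zoomed (637,213), (522,262), (627,302) and (632,390).

```bash
cat > h.py <<'E'
from workcell import *
import cv2,numpy as np
from scipy.spatial.transform import Rotation as Ro
from scipy.optimize import least_squares
def ray(c,px):  # px=(col,row)
    k=calibration(c) if isinstance(c,str) else c
    u=cv2.undistortPoints(np.array([[px]],float),k["camera_matrix"],k["dist_coeffs"])[0,0]
    R=np.array(k["R"]);t=np.array(k["t"])
    return -R.T@t, R.T@np.r_[u,1]
def atz(c,px,z):
    o,d=ray(c,px); return (o+d*(z-o[2])/d[2])
def proj(c,X):
    k=calibration(c) if isinstance(c,str) else c
    return cv2.projectPoints(np.array(X,float).reshape(-1,3),cv2.Rodrigues(np.array(k["R"]))[0],np.array(k["t"]),k["camera_matrix"],k["dist_coeffs"])[0][:,0]
def tri(obs): # list of (cam,(col,row))
    A=np.zeros((3,3));b=np.zeros(3)
    for c,p in obs:
        o,d=ray(c,p);d=d/np.linalg.norm(d);M=np.eye(3)-np.outer(d,d);A+=M;b+=M@o
    return np.linalg.solve(A,b)
E
python3 - <<'E'
from h import *
obs=[("scene",(243.5,219.4),(-.088,0,.04)),("scene",(188,212.6),(0,.063,.08)),("scene",(167.9,202.4),(.076,0,.058)),("scene",(200.8,229.1),(0,0,0)),
("top",(250.8,198.2),(-.088,0,.04)),("top",(216.5,186.1),(0,.063,.08)),("top",(216.1,151.6),(.076,0,.058)),("top",(238.8,173.4),(0,0,0))]
K={c:calibration(c) for c in("scene","top")}
def W(p,X): return Ro.from_euler("z",p[2]).apply(X)+[p[0],p[1],0]
def f(p): return np.concatenate([proj(K[c],W(p,X))[0]-px for c,px,X in obs])
r=least_squares(f,[.7,.1,.5],loss="soft_l1"); print("case",r.x,np.round(r.fun.reshape(-1,2),1).tolist())
p=r.x
inv=lambda X:Ro.from_euler("z",-p[2]).apply(np.array(X)-[p[0],p[1],0])
for c,L in(("top",[(245.9,155.3),(255.7,174.4),(238.8,187.6),(228,167.8)]),("scene",[(216.5,211.2),(190.4,211.5),(200.3,200)])):
    for q in L: X=atz(K[c],q,.049); print(c,"pocket",np.round(X,4),np.round(inv(X),4))
# bottles
for c in("top","scene"):
    read_camera(c)
    for q in("bottle_1_centre","tube_centre"):
        for d in look_for(c,q): print(c,q,np.round(d["extent"],1),round(float(d["score"]),2))
for q in[(637,213),(522,262),(627,302),(632,390)]:
    print("bottle teat",np.round(atz(K["top"],(140+q[0]/3,90+q[1]/3),.10),4))
for q in[(117,358),(168,462)]: print("tube end",np.round(atz(K["top"],(140+q[0]/3,90+q[1]/3),.008),4))
for q in[(178,465),(315,497)]: print("tube end s",np.round(atz(K["scene"],(90+q[0]/2.4,80+q[1]/2.4),.008),4))
for q in[(537,369),]: print("roll",np.round(atz(K["top"],(140+q[0]/3,90+q[1]/3),.026),4))
for q in[(269,475),]: print("tin",np.round(atz(K["top"],(140+q[0]/3,90+q[1]/3),.026),4))
print("lid edge tri",tri([("scene",(126.2,131)),("top",(195.3,112.7))]),"keeper",tri([("scene",(143.3,132.4)),("top",(202.6,124.9))]))
print("lever end",tri([("scene",(251.7,202)),("top",(259.8,208.4))]),"bar",tri([("scene",(271.6,201.9)),("top",(265.3,220.7))]))
E
```

```text
case [0.52888558 0.17259282 0.62827385] [[-1.7, -1.4], [2.4, -3.1], [-1.8, 0.0], [0.7, 1.4], [1.9, 2.0], [-3.3, -0.3], [1.4, -1.6], [-3.6, 2.0]]
top pocket [0.5786 0.1411 0.049 ] [ 0.0217 -0.0547  0.049 ]
top pocket [0.527  0.1136 0.049 ] [-0.0362 -0.0466  0.049 ]
top pocket [0.4906 0.1585 0.049 ] [-0.0393  0.0111  0.049 ]
top pocket [0.5438 0.1888 0.049 ] [0.0215 0.0043 0.049 ]
scene pocket [0.5023 0.1517 0.049 ] [-0.0338 -0.0013  0.049 ]
scene pocket [0.5367 0.1933 0.049 ] [0.0185 0.0122 0.049 ]
scene pocket [0.5686 0.1441 0.049 ] [ 0.0153 -0.0464  0.049 ]
top bottle_1_centre [340.5 214.6 355.2 228.3] 0.73
top tube_centre [176.9 206.6 199.6 248.2] 0.72
top tube_centre [339.9 215.3 353.7 227.7] 0.41
scene bottle_1_centre [330.1 167.8 346.  207.4] 0.65
scene tube_centre [160.6 266.4 225.3 290.6] 0.69
scene tube_centre [107.1 119.1 179.8 224.9] 0.41
bottle teat [ 0.5598 -0.1359  0.1   ]
bottle teat [ 0.516  -0.0375  0.1   ]
bottle teat [ 0.483  -0.1273  0.1   ]
bottle teat [ 0.4081 -0.1316  0.1   ]
tube end [0.4306 0.3264 0.008 ]
tube end [0.3355 0.2763 0.008 ]
tube end s [0.4317 0.3282 0.008 ]
tube end s [0.3332 0.2767 0.008 ]
roll [ 0.4263 -0.0605  0.026 ]
tin [0.3264 0.1814 0.026 ]
lid edge tri [0.65428188 0.25681182 0.20705486] keeper [0.62424087 0.23701028 0.20742224]
lever end [0.43826693 0.10450489 0.07797524] bar [0.40408425 0.08705135 0.08513164]
```

```bash
cat >> h.py <<'E'
def wps(wp, mm=40., deg=7.0, show=True):
    """wp: list of (tcp pos m or None, Rotation or None, grip mm, n rows for grip holds). Prints calls of rows (rounded)."""
    s=read_state(); P=np.array(s["tool_pos"]);R=Ro.from_rotvec(s["tcp_rot"]);rows=[]
    for w in wp:
        p,Rt,g=w[:3]; step=w[3] if len(w)>3 else mm
        if Rt is not None:
            rv=(R.inv()*Rt).as_rotvec(); n=int(np.ceil(np.degrees(np.linalg.norm(rv))/deg-1e-2))
            if np.linalg.norm(rv)<.004:n=0
            for i in range(n):
                a=np.round(rv/n,3); R=R*Ro.from_rotvec(a); rows.append([a.tolist(),[0,0,0],g])
        if p is not None:
            p=np.array(p,float); n=int(np.ceil(np.linalg.norm(p-P)*1000/step-1e-2))
            for i in range(n):
                d=np.round(R.inv().apply((p-P)/(n-i))*1000,1); P=P+R.apply(d/1000); rows.append([[0,0,0],d.tolist(),g])
        else:
            rows+= [[[0,0,0],[0,0,0],g]]*int(w[3])
    for i in range(0,len(rows),5): print(str(rows[i:i+5]).replace(" ","").replace(".0,",",").replace(".0]","]").replace("-0,","0,").replace("-0]","0]"))
    return rows
def down(yaw):  # tool pointing down, tool y at world angle yaw (deg)
    y=np.array([np.cos(np.radians(yaw)),np.sin(np.radians(yaw)),0]);z=np.array([0,0,-1.]);return Ro.from_matrix(np.c_[np.cross(y,z),y,z])
E
python3 - <<'E'
from h import *
s=read_state();k=calibration("wrist");R=Ro.from_rotvec(s["tcp_rot"]);Rc=np.array(k["R"])
print("cam in tool",R.inv().apply(-Rc.T@k["t"]-s["tool_pos"]).round(3),"cam z in tool",R.inv().apply(Rc[2]).round(3),"cam x",R.inv().apply(Rc[0]).round(3),k["camera_matrix"][0][0])
print(R.as_matrix().round(2))
T=down(66.2)
wps([((.264,.621,.42),None,85),((.42,.18,.42),T,85)])
E
```

```text
cam in tool [ 0.075  0.001 -0.07 ] cam z in tool [-0.293 -0.     0.956] cam x [0.001 1.    0.   ] 340.28563419599294
[[-0.92  0.39 -0.  ]
 [ 0.39  0.92 -0.  ]
 [-0.   -0.   -1.  ]]
[[[0,0,0],[0,-0.1,-38.7],85],[[0,0,0],[-0.1,-0.1,-38.7],85],[[0,0,0],[0,0,-38.7],85],[[0,0,0.014],[0,0,0],85],[[0,0,0],[-26.7,-28.4,0],85]]
[[[0,0,0],[-26.7,-28.4,0],85],[[0,0,0],[-26.7,-28.4,0],85],[[0,0,0],[-26.8,-28.4,0],85],[[0,0,0],[-26.7,-28.4,0],85],[[0,0,0],[-26.8,-28.3,0],85]]
[[[0,0,0],[-26.7,-28.4,0],85],[[0,0,0],[-26.8,-28.3,0],85],[[0,0,0],[-26.7,-28.4,0],85],[[0,0,0],[-26.8,-28.3,0],85],[[0,0,0],[-26.7,-28.4,0],85]]
[[[0,0,0],[-26.8,-28.3,0],85]]
```

step_arm(targets=[[[0,0,0],[0,0,-38.7],85],[[0,0,0],[0,0,-38.7],85],[[0,0,0],[0,0,-38.6],85],[[0,0,0],[-26.7,-28.4,0],85],[[0,0,0],[-26.7,-28.4,0],85]])

```text
time: 2.12
tool_pos: [0.2912, 0.5498, 0.4244]
tcp_rot: [0.622, 3.077, 0.012]
wrist_force: [0.4, -0.8, 0.5]
width: 0.992
grip_force: 0.0
```

step_arm(targets=[[[0,0,0],[-26.7,-28.4,0],85],[[0,0,0],[-26.7,-28.4,0],85],[[0,0,0],[-26.7,-28.4,0],85],[[0,0,0],[-26.7,-28.4,0],85],[[0,0,0],[-26.7,-28.4,0],85]])

```text
time: 2.53
tool_pos: [0.3584, 0.3634, 0.42]
tcp_rot: [0.626, 3.078, 0.001]
wrist_force: [0.5, -0.3, 0.0]
width: 0.994
grip_force: 0.0
```

step_arm(targets=[[[0,0,0],[-26.7,-28.4,0],85],[[0,0,0],[-26.7,-28.4,0],85],[[0,0,0],[-26.7,-28.4,0],85],[[0,0,0],[-26.7,-28.4,0],85],[[0,0,0],[0,0,0],85]])

```text
time: 2.95
tool_pos: [0.4138, 0.2134, 0.4203]
tcp_rot: [0.636, 3.074, -0.004]
wrist_force: [0.4, 0.5, -1.0]
width: 0.997
grip_force: 0.0
```

Run:
```python
from h import *
s=read_state(); print(s["time"],s["tool_pos"])
k=calibration("wrist"); im=read_camera("wrist"); cv2.imwrite("pics/w1.png",im[...,::-1])
np.save("w1.npy",dict(k),allow_pickle=True)
cv2.imwrite("pics/w1z.png",cv2.resize(im,(800,600),interpolation=cv2.INTER_CUBIC)[...,::-1])
for q in ["pocket_1","clip_seat","case","lid_hinge","latch_pivot","loop_bar","lever_end","tube_centre","bottle_1_centre"]:
    print(q,[(np.round(d["at"],1).tolist(),round(float(d["score"]),2)) for d in tip_of("wrist",q)])
```

```text
2.95 [0.41383834 0.21338806 0.42030772]
pocket_1 [([217.6, 236.4], 0.95), ([236.6, 271.9], 0.92), ([273.0, 250.5], 0.57)]
clip_seat [([203.4, 284.3], 0.95)]
case [([215.6, 257.0], 0.64)]
lid_hinge [([257.4, 303.0], 0.64)]
latch_pivot [([198.8, 203.4], 0.8)]
loop_bar [([187.4, 157.3], 0.82)]
lever_end [([198.9, 189.5], 0.57), ([234.3, 274.8], 0.51)]
tube_centre [([346.7, 356.4], 0.56)]
bottle_1_centre [([241.8, 32.0], 0.71), ([251.0, 214.4], 0.51)]
```

View pics/w1z.png

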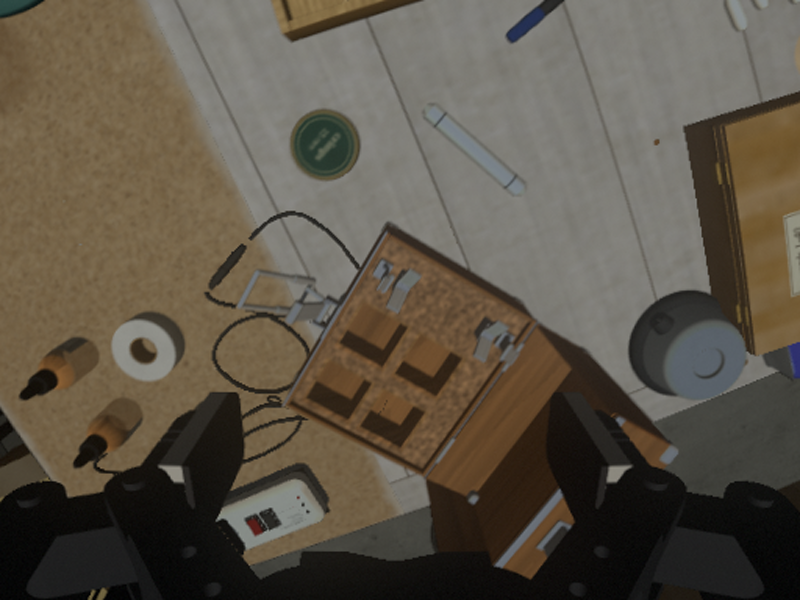

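The wrist view shows the case clearly: rim corners near zoomed (388,225), (287,403), (430,472), with the four pockets around (373,335), (430,360), (338,385), (391,415); the tube is at (473,148).

Run:
```python
from h import *
k=calibration("wrist");K={"wrist":k,"top":calibration("top"),"scene":calibration("scene")}
im=read_camera("wrist");t=read_camera("top")
a=cv2.resize(im[130:320,150:400],None,fx=3.15,fy=3.15,interpolation=cv2.INTER_CUBIC)
cv2.imwrite("pics/w2z.png",a[...,::-1])
for q in ["pocket_1","clip_seat","latch_pivot","case","lid_hinge"]:
    print(q,[(np.round(d["at"],1).tolist(),round(float(d["score"]),2)) for d in tip_of("wrist",q)])
print(read_state()["tool_pos"])
p=(.5289,.1726,.628)
W=lambda X:Ro.from_euler("z",p[2]).apply(X)+[p[0],p[1],0]
for X in [(-.076,.093,.058),(-.076,-.093,.058),(.076,-.093,.058),(.076,.093,.058),(-.088,0,.04),(-.076,.093,0)]:
    q=proj(k,W(np.array(X)))[0]; print(X,np.round((q-[150,130])*3.15))
```

```text
pocket_1 [([275.7, 245.5], 0.96), ([204.9, 185.9], 0.71), ([221.4, 233.1], 0.67), ([255.4, 207.9], 0.66), ([241.5, 264.9], 0.6), ([220.0, 255.0], 0.27)]
clip_seat [([207.1, 283.0], 0.55)]
latch_pivot [([203.3, 203.7], 0.58), ([221.7, 94.6], 0.41)]
case [([222.3, 251.8], 0.63), ([100.0, 300.5], 0.32)]
lid_hinge [([264.0, 297.9], 0.69)]
[0.41207705 0.21893709 0.41984832]
(-0.076, 0.093, 0.058) [285.  78.]
(-0.076, -0.093, 0.058) [ 77. 424.]
(0.076, -0.093, 0.058) [361. 571.]
(0.076, 0.093, 0.058) [589. 259.]
(-0.088, 0, 0.04) [157. 233.]
(-0.076, 0.093, 0) [289.  54.]
```

View pics/w2z.png

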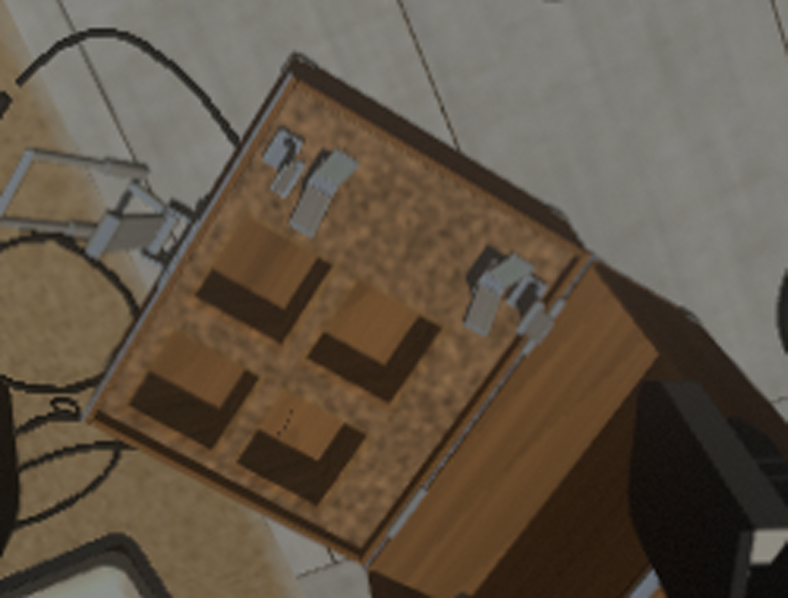

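Run:
```python
from h import *
K={c:calibration(c) for c in("wrist","top","scene")}
A,B,C,D=(-.076,.093,.058),(-.076,-.093,.058),(.076,-.093,.058),(.076,.093,.058)
wz=lambda x,y:(150+x/3.15-.3,130+y/3.15-.3); tz=lambda x,y:(140+x/3-.3,90+y/3-.3)
obs=[("wrist",wz(292,70),A),("wrist",wz(88,417),B),("wrist",wz(365,563),C),("wrist",wz(592,258),D),
("top",tz(245,380),A),("top",tz(410,262),B),("top",tz(315,130),C),("top",tz(152,240),D),
("wrist",(203.7,203.3),(-.088,0,.04)),("wrist",(283,207.1),(0,.063,.08)),("wrist",(251.8,222.3),(0,0,0)),
("scene",(243.5,219.4),(-.088,0,.04)),("scene",(188,212.6),(0,.063,.08)),("scene",(167.9,202.4),(.076,0,.058)),("scene",(200.8,229.1),(0,0,0)),
("top",(250.8,198.2),(-.088,0,.04)),("top",(216.5,186.1),(0,.063,.08)),("top",(216.1,151.6),(.076,0,.058)),("top",(238.8,173.4),(0,0,0))]
def W(p,X): return Ro.from_euler("z",p[2]).apply(X)+[p[0],p[1],0]
for sel in(("wrist",),("top",),("scene",),("wrist","top","scene")):
    O=[o for o in obs if o[0] in sel]
    r=least_squares(lambda p:np.concatenate([proj(K[c],W(p,X))[0]-px for c,px,X in O]),[.53,.17,.63],loss="soft_l1"); print(sel,r.x.round(4),np.round(r.fun.reshape(-1,2),1).tolist())
    p=r.x
for z in[(263,274),(373,340),(194,388),(302,445)]:
    X=atz(K["wrist"],wz(*z),.049);print(np.round(X,4),Ro.from_euler("z",-p[2]).apply(X-[p[0],p[1],0]).round(4))
```

```text
('wrist',) [0.5282 0.1748 0.6175] [[0.9, 0.9], [-1.6, 0.6], [0.2, 1.5], [1.4, -0.4], [-1.9, -1.2], [-1.4, -0.4], [3.3, -0.2]]
('top',) [0.5284 0.1733 0.6342] [[-0.2, 0.2], [1.8, -0.9], [0.6, -2.6], [-1.7, 0.5], [1.7, 2.1], [-3.5, -0.0], [1.0, -1.3], [-3.9, 2.1]]
('scene',) [0.526  0.1737 0.5637] [[-1.9, 0.5], [0.8, -2.7], [-0.6, -0.3], [1.1, 2.1]]
('wrist', 'top', 'scene') [0.5279 0.1744 0.6194] [[0.4, 0.9], [-1.9, 0.7], [0.0, 1.5], [1.0, -0.6], [-1.2, 0.1], [1.3, -0.1], [0.9, -2.2], [-2.0, 0.0], [-2.2, -1.1], [-1.8, -0.5], [3.1, -0.2], [-2.1, -0.8], [1.7, -2.7], [-2.2, 0.3], [0.3, 1.8], [1.0, 2.5], [-4.1, -0.2], [0.9, -1.4], [-4.3, 2.3]]
[0.4904 0.1573 0.049 ] [-0.0405  0.0079  0.049 ]
[0.5387 0.1899 0.049 ] [0.0178 0.0064 0.049 ]
[0.5292 0.1055 0.049 ] [-0.039  -0.0568  0.049 ]
[0.5754 0.1393 0.049 ] [ 0.0183 -0.0561  0.049 ]
```

Run:
```python
from h import *
wps([((.40,-.08,.38),down(81),85)])
```

```text
[[[0,0,-0.122],[0,0,0],85],[[0,0,-0.122],[0,0,0],85],[[0,0,0],[-4.4,-37.1,5],85],[[0,0,0],[-4.4,-37.1,5],85],[[0,0,0],[-4.4,-37.2,5],85]]
[[[0,0,0],[-4.4,-37.1,5],85],[[0,0,0],[-4.4,-37.2,5],85],[[0,0,0],[-4.3,-37.1,5],85],[[0,0,0],[-4.4,-37.2,4.9],85],[[0,0,0],[-4.3,-37.1,5],85]]
```

step_arm(targets=[[[0,0,-0.122],[0,0,0],60],[[0,0,-0.122],[0,0,0],60],[[0,0,0],[-4.4,-37.1,5],60],[[0,0,0],[-4.4,-37.1,5],60],[[0,0,0],[-4.4,-37.2,5],60]])

```text
time: 4.22
tool_pos: [0.4074, 0.106, 0.4048]
tcp_rot: [0.244, 3.132, -0.0]
wrist_force: [0.2, -0.4, 0.4]
width: 0.699
grip_force: 0.0
```

step_arm(targets=[[[0,0,0],[-4.4,-37.1,5],60],[[0,0,0],[-4.4,-37.2,5],60],[[0,0,0],[-4.3,-37.1,5],60],[[0,0,0],[-4.4,-37.2,4.9],60],[[0,0,0],[-4.3,-37.1,5],60]])

```text
time: 4.63
tool_pos: [0.3994, -0.0818, 0.3801]
tcp_rot: [0.248, 3.131, -0.0]
wrist_force: [0.9, 0.1, 0.2]
width: 0.705
grip_force: 0.0
```

step_arm(targets=[[[0,0,0],[0,0,0],60],[[0,0,0],[0,0,0],60],[[0,0,0],[0,0,0],60]])

```text
time: 4.88
tool_pos: [0.4, -0.0801, 0.38]
tcp_rot: [-0.25, -3.132, -0.001]
wrist_force: [-0.3, -0.2, 0.3]
width: 0.706
grip_force: 0.0
```

Run:
```python
from h import *
s=read_state(); print(s["time"],s["tool_pos"],s["tcp_rot"],s["width"])
k=calibration("wrist"); im=read_camera("wrist")
cv2.imwrite("pics/w3z.png",cv2.resize(im,(800,600),interpolation=cv2.INTER_CUBIC)[...,::-1])
for d in tip_of("wrist","bottle_1_centre"): print(np.round(d["at"],1),round(float(d["score"]),2),atz(k,d["at"][::-1],.051).round(4))
for b in [(.5598,-.1359),(.516,-.0375),(.483,-.1273),(.4081,-.1316)]:
    print(b,[(proj(k,(*b,z))[0]*1.5625).round(0).tolist() for z in (0,.067,.102)])
```

```text
4.8833 [ 0.39995201 -0.08007635  0.38004909] [-2.49981479e-01 -3.13162393e+00 -1.09559335e-03] 0.7062104334635649
[168.  205.3] 0.75 [ 0.4084 -0.1382  0.051 ]
(0.5598, -0.1359) [[362.0, 405.0], [357.0, 443.0], [355.0, 468.0]]
(0.516, -0.0375) [[460.0, 347.0], [470.0, 379.0], [476.0, 399.0]]
(0.483, -0.1273) [[356.0, 328.0], [351.0, 357.0], [347.0, 376.0]]
(0.4081, -0.1316) [[336.0, 248.0], [327.0, 266.0], [320.0, 278.0]]
```

View pics/w3z.png

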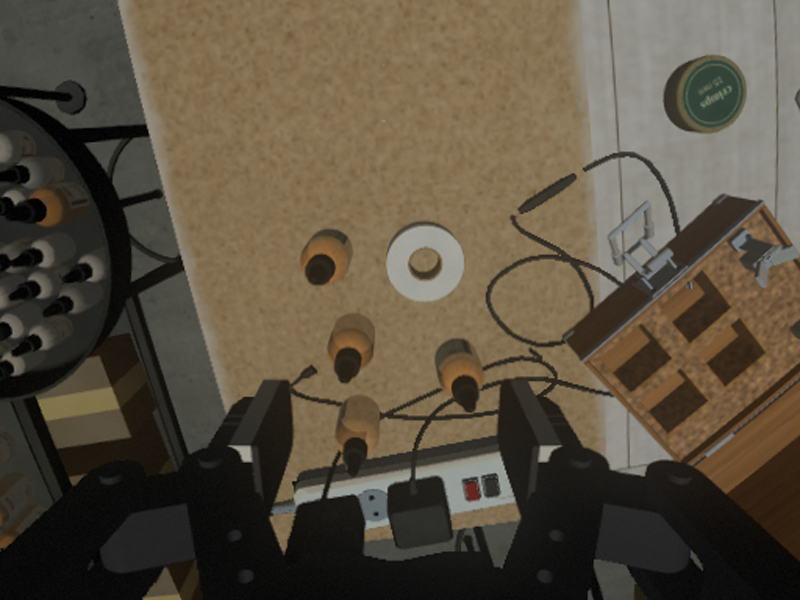

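Four bottles: teat tips at zoomed (354,468), (468,402), (346,376), (318,277); the roll at (425,262). I'll refine with body masks.

Run:
```python
from h import *
k=calibration("wrist"); im=read_camera("wrist"); kt=calibration("top"); it=read_camera("top")
for q in [(354,468),(468,402),(346,376),(318,277)]: print("tip",atz(k,(q[0]/1.5625,q[1]/1.5625),.100).round(4))
def sil(b,k):
    a=np.linspace(0,6.283,40);P=[]
    for r,z in((.019,0),(.019,.064),(.01,.067),(.01,.08),(.005,.1)): P+= [(b[0]+r*np.cos(t),b[1]+r*np.sin(t),z) for t in a]
    # union of convex hulls of body and of collar/teat
    m=np.zeros((384,512),np.uint8)
    p=proj(k,P)
    for s in(slice(0,80),slice(80,160),slice(120,200)): cv2.fillConvexPoly(m,cv2.convexHull((p[s]*16).round().astype(np.int32)),255,shift=4)
    return m>0
g0={"wrist":(k,im),"top":(kt,it)}
for b in [(.5598,-.1359),(.516,-.0415),(.483,-.1273),(.4081,-.1316)]:
    out=[]
    for n,(kk,I) in g0.items():
        L=cv2.cvtColor(I,cv2.COLOR_RGB2LAB).astype(float)
        best=None
        for dx in np.arange(-8,8.1,1):
            for dy in np.arange(-8,8.1,1):
                m=sil((b[0]+dx/1e3,b[1]+dy/1e3),kk).astype(np.uint8)
                ring=cv2.dilate(m,np.ones((3,3)))-m; inn=m-cv2.erode(m,np.ones((3,3)))
                # edge strength: gradient across silhouette
                sc=np.linalg.norm(cv2.GaussianBlur(L,(0,0),.8)[...],axis=2)
                gx=sum(np.hypot(cv2.Sobel(L[...,c],-1,1,0),cv2.Sobel(L[...,c],-1,0,1)) for c in(0,1,2)) if best is None and (dx,dy)==(-8,-8) else gx
                v=gx[(ring+inn)>0].mean()
                if best is None or v>best[0]: best=(v,dx,dy)
        out.append((n,round(best[0]),round(b[0]+best[1]/1e3,4),round(b[1]+best[2]/1e3,4)))
    print(out)
```

```text
tip [ 0.5618 -0.1354  0.1   ]
tip [ 0.5186 -0.0423  0.1   ]
tip [ 0.484 -0.127  0.1  ]
tip [ 0.4085 -0.1325  0.1   ]
[('wrist', 122, np.float64(0.5668), np.float64(-0.1399)), ('top', 124, np.float64(0.5608), np.float64(-0.1329))]
[('wrist', 142, np.float64(0.524), np.float64(-0.0435)), ('top', 139, np.float64(0.524), np.float64(-0.0335))]
[('wrist', 86, np.float64(0.481), np.float64(-0.1293)), ('top', 146, np.float64(0.475), np.float64(-0.1263))]
[('wrist', 92, np.float64(0.4091), np.float64(-0.1376)), ('top', 138, np.float64(0.4161), np.float64(-0.1396))]
```

```bash
cat >> h.py <<'E'
def pick(b,T,zlift=.262):
    return [((b[0],b[1],.24),T,60),((b[0],b[1],.126),None,60,30),(None,None,25,5),((b[0],b[1],zlift),None,25,34)]
def place(p,T,zlift=.262):
    return [((p[0],p[1],zlift),T,25,36),((p[0],p[1],.16),None,25,26),((p[0],p[1],.133),None,25,9),(None,None,25,1),(None,None,44,3)]
E
python3 - <<'E'
from h import *
T=down(81)
wps(pick((.4085,-.132),T)+place((.5759,.1405),T))
E
```

```text
[[[0,0,0],[-4.1,-12.8,35.1],60],[[0,0,0],[-4.1,-12.8,35],60],[[0,0,0],[-4.1,-12.9,35.1],60],[[0,0,0],[-4,-12.8,35],60],[[0,0,0],[0,0,28.5],60]]
[[[0,0,0],[0,0,28.5],60],[[0,0,0],[0,0,28.5],60],[[0,0,0],[0,0,28.5],60],[[0,0,0],[0,0,0],25],[[0,0,0],[0,0,0],25]]
[[[0,0,0],[0,0,0],25],[[0,0,0],[0,0,0],25],[[0,0,0],[0,0,0],25],[[0,0,0],[0,0,-34],25],[[0,0,0],[0,0,-34],25]]
[[[0,0,0],[0,0,-34],25],[[0,0,0],[0,0,-34],25],[[0,0,0],[-13.7,32.8,0],25],[[0,0,0],[-13.7,32.8,0],25],[[0,0,0],[-13.7,32.8,0],25]]
[[[0,0,0],[-13.7,32.8,0],25],[[0,0,0],[-13.7,32.8,0],25],[[0,0,0],[-13.7,32.8,0],25],[[0,0,0],[-13.7,32.8,0.1],25],[[0,0,0],[-13.7,32.8,0],25]]
[[[0,0,0],[-13.7,32.7,0.1],25],[[0,0,0],[0,0,25.5],25],[[0,0,0],[0,0,25.5],25],[[0,0,0],[0,0,25.5],25],[[0,0,0],[0.1,0,25.5],25]]
[[[0,0,0],[0,0,9],25],[[0,0,0],[0,0,9],25],[[0,0,0],[0,0,9],25],[[0,0,0],[0,0,0],25],[[0,0,0],[0,0,0],44]]
[[[0,0,0],[0,0,0],44],[[0,0,0],[0,0,0],44]]
```

step_arm(targets=[[[0,0,0],[-4.1,-12.8,35.1],60],[[0,0,0],[-4.1,-12.8,35],60],[[0,0,0],[-4.1,-12.9,35.1],60],[[0,0,0],[-4,-12.8,35],60],[[0,0,0],[0,0,28.5],60]], grip_force=40)

```text
time: 5.5
tool_pos: [0.4081, -0.1334, 0.2093]
tcp_rot: [-0.245, -3.132, 0.001]
wrist_force: [-0.0, 0.8, 0.3]
width: 0.701
grip_force: 0.0
```

step_arm(targets=[[[0,0,0],[0,0,28.5],60],[[0,0,0],[0,0,28.5],60],[[0,0,0],[0,0,28.5],60],[[0,0,0],[0,0,0],25],[[0,0,0],[0,0,0],25]])

```text
time: 5.92
tool_pos: [0.4071, -0.1319, 0.1247]
tcp_rot: [-0.244, -3.128, -0.002]
wrist_force: [1.1, -0.1, -0.1]
width: 0.437
grip_force: 40.8
```

step_arm(targets=[[[0,0,0],[0,0,0],25],[[0,0,0],[0,0,0],25],[[0,0,0],[0,0,0],25],[[0,0,0],[0,0,-34],25],[[0,0,0],[0,0,-34],25]])

```text
time: 6.33
tool_pos: [0.4066, -0.1327, 0.1938]
tcp_rot: [-0.247, -3.128, -0.002]
wrist_force: [0.7, -0.5, -0.3]
width: 0.434
grip_force: 40.0
```

step_arm(targets=[[[0,0,0],[0,0,-34],25],[[0,0,0],[0,0,-34],25],[[0,0,0],[-13.7,32.8,0],25],[[0,0,0],[-13.7,32.8,0],25],[[0,0,0],[-13.7,32.8,0],25]])

```text
time: 6.75
tool_pos: [0.4656, -0.0421, 0.2651]
tcp_rot: [0.251, 3.125, -0.001]
wrist_force: [0.9, -0.5, -0.6]
width: 0.432
grip_force: 40.2
```

Run:
```python
from h import *
s=read_state(); print(s["time"],s["tool_pos"],s["width"],s["grip_force"],s["wrist_force"])
k=calibration("wrist"); im=read_camera("wrist")
cv2.imwrite("pics/w4z.png",cv2.resize(im,(640,480))[...,::-1])
```

```text
6.75 [ 0.46558635 -0.04212534  0.26508544] 0.4315287901697073 40.2010577917099 [ 0.87136772 -0.47104407 -0.59944406]
```

View pics/w4z.png

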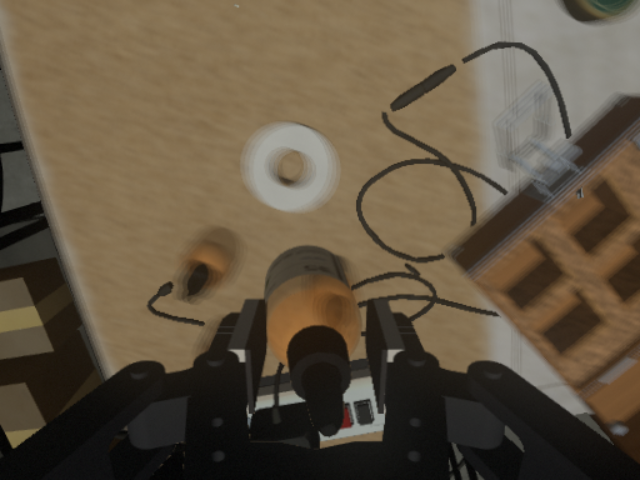

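The bottle is held upright between the pads (about (310,330)). Continuing to the pocket.

step_arm(targets=[[[0,0,0],[-13.7,32.8,0],25],[[0,0,0],[-13.7,32.8,0],25],[[0,0,0],[-13.7,32.8,0],25],[[0,0,0],[-13.7,32.8,0.1],25],[[0,0,0],[-13.7,32.8,0],25]])

```text
time: 7.22
tool_pos: [0.5585, 0.1102, 0.2632]
tcp_rot: [0.247, 3.13, 0.001]
wrist_force: [0.0, 0.4, -1.0]
width: 0.433
grip_force: 40.3
```

step_arm(targets=[[[0,0,0],[-13.7,32.7,0.1],25],[[0,0,0],[0,0,0],25],[[0,0,0],[0,0,25.5],25],[[0,0,0],[0,0,25.5],25],[[0,0,0],[0,0,25.5],25]])

```text
time: 7.63
tool_pos: [0.577, 0.1389, 0.1862]
tcp_rot: [0.246, 3.129, 0.001]
wrist_force: [0.2, -0.1, -0.8]
width: 0.437
grip_force: 40.4
```

Run:
```python
from h import *
s=read_state(); print(s["time"],s["tool_pos"],s["width"],s["wrist_force"])
k=calibration("wrist"); im=read_camera("wrist")
for d in tip_of("wrist","pocket_1"): print(np.round(d["at"],1),round(float(d["score"]),2),atz(k,d["at"][::-1],.049).round(4))
p=s["tool_pos"]
cv2.imwrite("pics/w5z.png",cv2.resize(im,(800,600),interpolation=cv2.INTER_CUBIC)[...,::-1])
for X in [(.4921,.1575,.049),(.5391,.1915,.049),(.5289,.1065,.049),(.5759,.1405,.049),(p[0],p[1],p[2]-.126)]: print(X,(proj(k,X)[0]*1.5625).round())
```

```text
7.6333 [0.57702771 0.13893118 0.18621461] 0.4366959709739134 [ 0.18143276 -0.09150869 -0.76650301]
[142.  321.2] 0.83 [0.5415 0.1878 0.049 ]
[147.4 182.3] 0.64 [0.5316 0.1031 0.049 ]
[ 71.  256.5] 0.59 [0.4945 0.1549 0.049 ]
(0.4921, 0.1575, 0.049) [407. 103.]
(0.5391, 0.1915, 0.049) [511. 214.]
(0.5289, 0.1065, 0.049) [292. 222.]
(0.5759, 0.1405, 0.049) [396. 322.]
(np.float64(0.5770277125823313), np.float64(0.1389311755163494), np.float64(0.06021461183390636)) [393. 334.]
```

View pics/w5z.png

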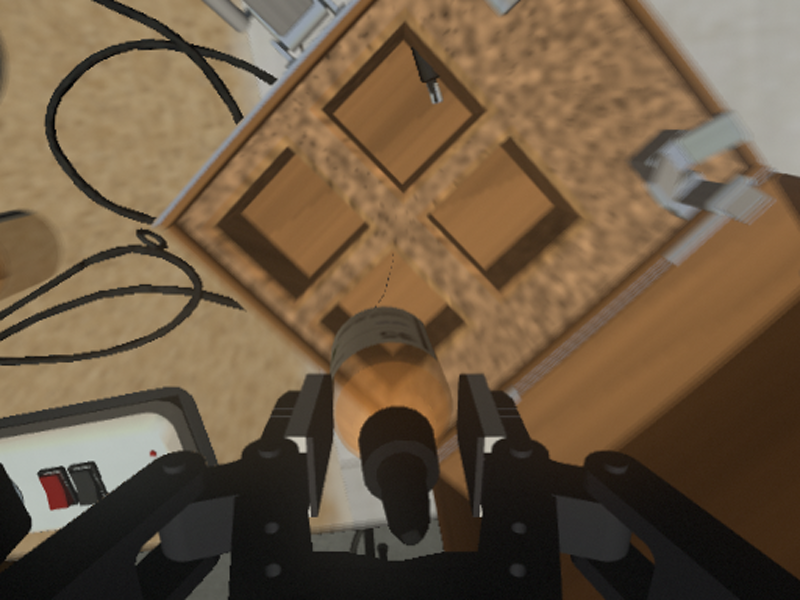

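Run:
```python
from h import *
s=read_state();k=calibration("wrist");p=s["tool_pos"]
print(p)
for h in(0,.067,.08,.102):
    X=np.array([p[0],p[1],p[2]-.126+h]); q=proj(k,[X,X+[.01,0,0],X+[0,.019,0]])*1.5625; print(h,q.round().tolist())
for n,q in dict(a=(404,107),b=(504,214),c=(294,222),d=(393,320)).items(): print(n,atz(k,(q[0]/1.5625,q[1]/1.5625),.049).round(4))
```

```text
[0.57294317 0.13784759 0.18117705]
0 [[394.0, 338.0], [398.0, 361.0], [442.0, 331.0]]
0.067 [[393.0, 424.0], [399.0, 455.0], [462.0, 414.0]]
0.08 [[393.0, 450.0], [399.0, 483.0], [468.0, 440.0]]
0.102 [[392.0, 506.0], [399.0, 543.0], [481.0, 495.0]]
a [0.4879 0.1549 0.049 ]
b [0.5321 0.1867 0.049 ]
c [0.5227 0.1069 0.049 ]
d [0.5677 0.1382 0.049 ]
```

step_arm(targets=[[[0,0,0],[7.4,-1,0],25],[[0,0,0],[0,0,0],25],[[0,0,0],[0,0,0],25],[[0,0,0],[0,0,0],25]])

```text
time: 8.07
tool_pos: [0.5698, 0.1391, 0.1876]
tcp_rot: [0.247, 3.128, 0.002]
wrist_force: [0.3, -0.6, -0.8]
width: 0.437
grip_force: 40.3
```

Run:
```python
from h import *
s=read_state();k=calibration("wrist");p=s["tool_pos"];im=read_camera("wrist")
print(p)
for i in range(3): print(read_camera("top") is None, read_state()["tool_pos"])
for h in(0,.067,.08,.102):
    X=np.array([p[0],p[1],p[2]-.126+h]); q=proj(k,[X,X+[.01,0,0],X+[0,.019,0]])*1.5625; print(h,q.round().tolist())
for X in [(.4921,.1575,.049),(.5391,.1915,.049),(.5289,.1065,.049),(.5759,.1405,.049)]: print(X,(proj(k,X)[0]*1.5625).round())
cv2.imwrite("pics/w6z.png",cv2.resize(im,(800,600),interpolation=cv2.INTER_CUBIC)[...,::-1])
```

```text
[0.56984172 0.13905214 0.18756474]
False [0.56957979 0.13903223 0.18682847]
False [0.56941671 0.1390327  0.18642289]
False [0.56921821 0.13903578 0.18606169]
0 [[393.0, 334.0], [397.0, 357.0], [441.0, 327.0]]
0.067 [[392.0, 422.0], [398.0, 452.0], [461.0, 412.0]]
0.08 [[392.0, 448.0], [398.0, 481.0], [467.0, 437.0]]
0.102 [[392.0, 505.0], [399.0, 542.0], [480.0, 493.0]]
(0.4921, 0.1575, 0.049) [409. 123.]
(0.5391, 0.1915, 0.049) [511. 232.]
(0.5289, 0.1065, 0.049) [296. 239.]
(0.5759, 0.1405, 0.049) [398. 336.]
```

View pics/w6z.png

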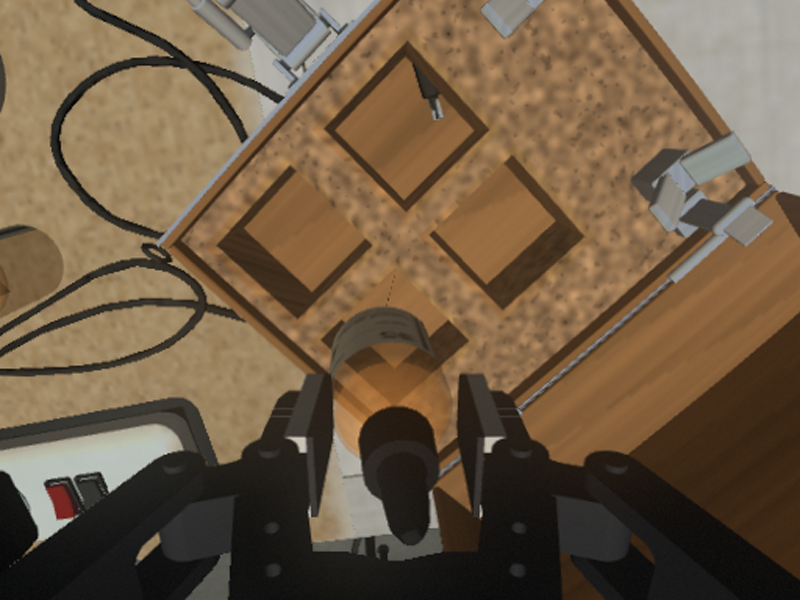

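The bottle foot (centre ~(385,358)) is slightly left of/below pocket d's mouth centre (395,341). I'll nudge and measure with mask fits from here on.

step_arm(targets=[[[0,0,0],[1.3,1.8,0],25],[[0,0,0],[0,0,18],25],[[0,0,0],[0,0,10],25],[[0,0,0],[0,0,8],25],[[0,0,0],[0,0,0],25]])

```text
time: 8.68
tool_pos: [0.5677, 0.1413, 0.1476]
tcp_rot: [-0.248, -3.131, -0.001]
wrist_force: [3.4, 2.8, -2.6]
width: 0.432
grip_force: 39.8
```

```bash
cat >> h.py <<'E'
def sil(b,k,foot=0.):
    a=np.linspace(0,6.283,40);P=[]
    for r,z in((.019,0),(.019,.064),(.01,.067),(.01,.08),(.005,.1)): P+= [(b[0]+r*np.cos(t),b[1]+r*np.sin(t),z+foot) for t in a]
    m=np.zeros((384,512),np.uint8); p=proj(k,P)
    for s in(slice(0,80),slice(80,160),slice(120,200)): cv2.fillConvexPoly(m,cv2.convexHull((p[s]*16).round().astype(np.int32)),1,shift=4)
    return m>0
def fitb(region,b0,k,foot=0.,rng=.016):
    from scipy.optimize import minimize
    def c(b):
        m=sil(b,k,foot); return -(m&region).sum()/max(1,(m|region).sum())
    g=[(c((b0[0]+i,b0[1]+j)),b0[0]+i,b0[1]+j) for i in np.arange(-rng,rng+.001,.004) for j in np.arange(-rng,rng+.001,.004)]
    g=min(g); r=minimize(c,g[1:],method="Nelder-Mead",options=dict(initial_simplex=[g[1:],(g[1]+.002,g[2]),(g[1],g[2]+.002)],xatol=2e-4))
    return r.x.round(4),round(-r.fun,2)
E
python3 - <<'E'
from h import *
s=read_state();p=s["tool_pos"];print(s["time"],p,s["wrist_force"])
k=calibration("wrist");im=read_camera("wrist")
for d in cut_out("wrist","bottle_1_centre"):
    R=d["region"];e=d["extent"];print(np.round(e),round(float(d["score"]),2),R.sum())
    if e[3]>200: print("inhand",fitb(R,p[:2],k,p[2]-.126))
kt=calibration("top");read_camera("top")
for d in cut_out("top","bottle_1_centre"):
    e=d["extent"];b=atz(kt,((e[0]+e[2])/2,(e[1]+e[3])/2),.06);print("top",np.round(e),round(float(d["score"]),2),fitb(d["region"],b[:2],kt))
E
```

```text
8.6833 [0.56765887 0.14130563 0.14760393] [ 3.38326862  2.79851919 -2.59396182]
[ 64.   0. 511. 384.] 0.69 107242
inhand (array([0.5059, 0.2228]), np.float64(0.11))
[210. 203. 289. 343.] 0.61 7501
inhand (array([0.5734, 0.141 ]), np.float64(0.78))
```

step_arm(targets=[[[0,0,0],[-1.2,1.7,4],25],[[0,0,0],[0,0,6],25],[[0,0,0],[0,0,6],25],[[0,0,0],[0,0,0],25],[[0,0,0],[0,0,0],25]])

```text
time: 9.3
tool_pos: [0.5687, 0.142, 0.1322]
tcp_rot: [-0.247, -3.131, 0.001]
wrist_force: [3.7, -0.0, -2.8]
width: 0.435
grip_force: 40.2
```

step_arm(targets=[[[0,0,0],[0,0,0],46],[[0,0,0],[0,0,0],46],[[0,0,0],[0,0,0],46],[[0,0,0],[0,0,-30],46],[[0,0,0],[0,0,-36],46]])

```text
time: 9.72
tool_pos: [0.566, 0.1419, 0.1959]
tcp_rot: [-0.247, -3.123, 0.004]
wrist_force: [0.9, 0.1, -0.2]
width: 0.542
grip_force: 0.0
```

step_arm(targets=[[[0,0,0],[0,0,-36],60],[[0,0,0],[0,0,-36],60],[[0,0,0],[0,0,-36],60],[[0,0,0],[0,0,0],60]])

```text
time: 10.05
tool_pos: [0.5726, 0.1433, 0.317]
tcp_rot: [0.246, 3.118, 0.007]
wrist_force: [0.0, 0.4, 0.8]
width: 0.703
grip_force: 0.0
```

Run:
```python
from h import *
s=read_state();p=s["tool_pos"];print(s["time"],p,s["wrist_force"])
k=calibration("wrist");im=read_camera("wrist");cv2.imwrite("pics/w7.png",im[...,::-1])
for d in cut_out("wrist","bottle_1_centre"):
    e=d["extent"];b=atz(k,((e[0]+e[2])/2,(e[1]+e[3])/2),.06)
    print(np.round(e),round(float(d["score"]),2),b.round(3),fitb(d["region"],b[:2],k),"in pocket",fitb(d["region"],b[:2],k,.005))
T=down(81)
wps([((.49,-.03,.3),T,60)])
```

```text
10.05 [0.57258098 0.14329009 0.3170198 ] [0.00651235 0.37907456 0.84356227]
[[[0.002,0.005,-0.001],[0,0,0],60],[[0,0,0],[10.4,-36.6,2],60],[[0,0,0],[10.4,-36.6,2],60],[[0,0,0],[10.4,-36.6,2],60],[[0,0,0],[10.5,-36.6,2],60]]
[[[0,0,0],[10.4,-36.7,2.1],60]]
```

step_arm(targets=[[[0,0,0],[10.4,-36.6,0],60],[[0,0,0],[10.4,-36.6,0],60],[[0,0,0],[10.4,-36.6,0],60],[[0,0,0],[10.4,-36.6,0],60],[[0,0,0],[10.4,-36.6,0],60]])

```text
time: 10.57
tool_pos: [0.4867, -0.0311, 0.3045]
tcp_rot: [-0.246, -3.127, -0.0]
wrist_force: [0.4, -0.5, 0.5]
width: 0.704
grip_force: 0.0
```

step_arm(targets=[[[0,0,0],[0,-20,0],60],[[0,0,0],[0,0,0],60],[[0,0,0],[0,0,0],60],[[0,0,0],[0,0,0],60]])

```text
time: 10.9
tool_pos: [0.4854, -0.0494, 0.3057]
tcp_rot: [-0.248, -3.129, -0.001]
wrist_force: [-0.0, -0.0, 0.7]
width: 0.701
grip_force: 0.0
```

Run:
```python
from h import *
s=read_state();p=s["tool_pos"];print(s["time"],p,s["tcp_rot"])
k=calibration("wrist");im=read_camera("wrist");cv2.imwrite("pics/w8z.png",cv2.resize(im,(800,600))[...,::-1])
for q in("bottle_1_centre","bottle_2_centre"):
  for d in cut_out("wrist",q):
    e=d["extent"];b=atz(k,((e[0]+e[2])/2,(e[1]+e[3])/2),.05)
    print(np.round(e),round(float(d["score"]),2),b.round(3),fitb(d["region"],b[:2],k))
  for d in look_for("wrist",q): print("look",np.round(d["extent"]),round(float(d["score"]),2))
```

```text
10.9 [ 0.48536911 -0.04943037  0.30570112] [-2.48153428e-01 -3.12927677e+00 -1.34573942e-03]
[409. 198. 469. 247.] 0.66 [0.574 0.138 0.05 ] (array([0.5794, 0.1413]), np.float64(0.64))
[248. 174. 285. 229.] 0.48 [ 0.522 -0.04   0.05 ] (array([ 0.5225, -0.0433]), np.float64(0.86))
look [411. 201. 468. 248.] 0.6
look [248. 175. 283. 228.] 0.25
[246. 174. 284. 227.] 0.96 [ 0.52  -0.041  0.05 ] (array([ 0.5226, -0.0433]), np.float64(0.83))
look [247. 174. 284. 230.] 0.94
```

View pics/w8z.png

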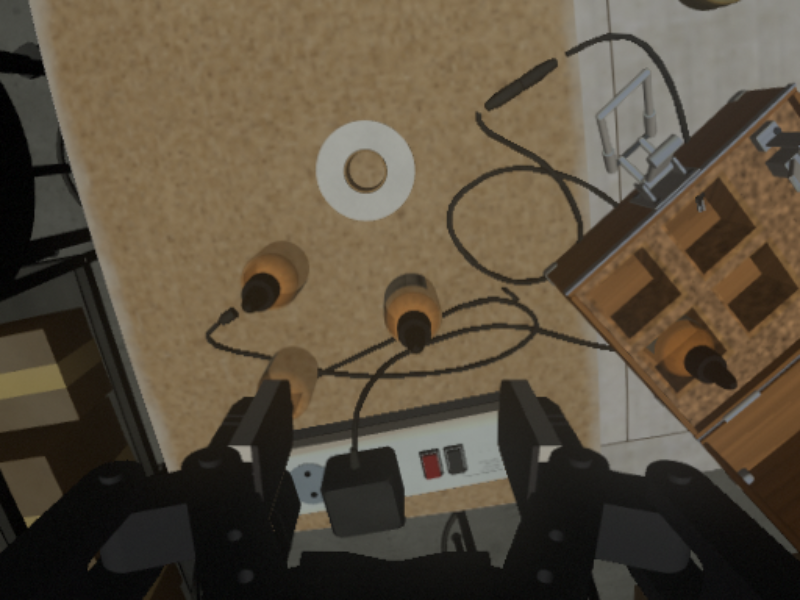

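Bottle d stands in its pocket at zoomed (690,350); b2 at (412,310), b3 at (270,280), b1 at (290,380) remain. Picking b2.

Run:
```python
from h import *
T=down(81)
wps(pick((.5235,-.0433),Ro.from_rotvec(read_state()["tcp_rot"]))+[((.540,.1895,.262),None,25,37),(None,None,25,2)])
```

```text
[[[0,0,0],[-18,5.7,33.4],60],[[0,0,0],[-18.1,5.7,33.3],60],[[0,0,0],[0,0,28.5],60],[[0,0,0],[0,0,28.5],60],[[0,0,0],[0,0,28.5],60]]
[[[0,0,0],[-0.1,0,28.5],60],[[0,0,0],[0,0,0],25],[[0,0,0],[0,0,0],25],[[0,0,0],[0,0,0],25],[[0,0,0],[0,0,0],25]]
[[[0,0,0],[0,0,0],25],[[0,0,0],[0,0,-34],25],[[0,0,0],[0,0,-34],25],[[0,0,0],[0.1,0,-34],25],[[0,0,0],[0,0,-34],25]]
[[[0,0,0],[2.8,33.2,0],25],[[0,0,0],[2.9,33.2,0],25],[[0,0,0],[2.8,33.2,0],25],[[0,0,0],[2.9,33.2,0],25],[[0,0,0],[2.8,33.2,0],25]]
[[[0,0,0],[2.9,33.3,0],25],[[0,0,0],[2.8,33.2,0.1],25],[[0,0,0],[0,0,0],25],[[0,0,0],[0,0,0],25]]
```

step_arm(targets=[[[0,0,0],[-18,5.7,33.4],60],[[0,0,0],[-18.1,5.7,33.3],60],[[0,0,0],[0,0,28.5],60],[[0,0,0],[0,0,28.5],60],[[0,0,0],[0,0,28.5],60]])

```text
time: 11.57
tool_pos: [0.5238, -0.0435, 0.1535]
tcp_rot: [0.245, 3.132, 0.0]
wrist_force: [-0.1, -0.0, -0.5]
width: 0.7
grip_force: 0.0
```

step_arm(targets=[[[0,0,0],[0,0,28.5],60],[[0,0,0],[0,0,0],60],[[0,0,0],[0,0,0],25],[[0,0,0],[0,0,0],25],[[0,0,0],[0,0,0],25]])

```text
time: 11.98
tool_pos: [0.5252, -0.0443, 0.1287]
tcp_rot: [0.247, 3.128, -0.0]
wrist_force: [-0.2, 0.9, -0.0]
width: 0.427
grip_force: 40.0
```

step_arm(targets=[[[0,0,0],[0,0,0],25],[[0,0,0],[0,0,-34],25],[[0,0,0],[0,0,-34],25],[[0,0,0],[0,0,-34],25],[[0,0,0],[0,0,-34],25]])

```text
time: 12.4
tool_pos: [0.5234, -0.0443, 0.2654]
tcp_rot: [0.248, 3.13, -0.0]
wrist_force: [-0.1, 0.3, -1.1]
width: 0.428
grip_force: 40.3
```

step_arm(targets=[[[0,0,0],[2.8,33.2,0],25],[[0,0,0],[2.9,33.2,0],25],[[0,0,0],[2.8,33.2,0],25],[[0,0,0],[2.9,33.2,0],25],[[0,0,0],[2.8,33.2,0],25]])

```text
time: 12.82
tool_pos: [0.5358, 0.1233, 0.2645]
tcp_rot: [0.248, 3.128, 0.001]
wrist_force: [0.2, -0.6, -0.8]
width: 0.428
grip_force: 40.4
```

step_arm(targets=[[[0,0,0],[2.9,33.3,0],25],[[0,0,0],[2.8,33.2,0],25],[[0,0,0],[0,0,0],25],[[0,0,0],[0,0,0],25],[[0,0,0],[0,0,0],25]])

```text
time: 13.23
tool_pos: [0.5403, 0.1884, 0.2634]
tcp_rot: [0.246, 3.131, -0.0]
wrist_force: [-0.8, -0.5, -1.0]
width: 0.429
grip_force: 40.4
```

```bash
cat >> h.py <<'E'
def inhand():
    s=read_state();p=s["tool_pos"];print(s["time"],p.round(4),s["wrist_force"].round(1),s["width"])
    k=calibration("wrist");im=read_camera("wrist")
    for d in cut_out("wrist","bottle_1_centre"):
        e=d["extent"]
        if e[3]>200 and e[2]-e[0]<150:
            x,v=fitb(d["region"],p[:2],k,p[2]-.126);print("inhand",np.round(e),x,v,"offset",(x-p[:2]).round(4))
    for d in tip_of("wrist","pocket_1"): print("pocket",round(float(d["score"]),2),atz(k,d["at"][::-1],.049).round(4))
    return im
E
python3 -c "
from h import *
im=inhand()"
```

```text
13.2333 [0.5403 0.1884 0.2634] [-0.8 -0.5 -1. ] 0.4293541700697237
inhand [179. 193. 219. 248.] [0.5077 0.1769] 0.18 offset [-0.0326 -0.0115]
pocket 0.82 [0.533  0.1025 0.049 ]
pocket 0.81 [0.4961 0.1542 0.049 ]
pocket 0.7 [0.542  0.1903 0.049 ]
```

step_arm(targets=[[[0,0,0],[0,0,26],25],[[0,0,0],[0,0,26],25],[[0,0,0],[0,0,25],25],[[0,0,0],[0,0,0],25],[[0,0,0],[0,0,0],25]])

```text
time: 13.8
tool_pos: [0.5391, 0.1871, 0.184]
tcp_rot: [-0.25, -3.128, 0.002]
wrist_force: [0.2, -0.8, -0.6]
width: 0.426
grip_force: 40.5
```

```bash
python3 -c "
from h import *
im=inhand()
cv2.imwrite('pics/w9z.png',cv2.resize(im,(800,600))[...,::-1])
k=calibration('wrist');p=read_state()['tool_pos']
for h in(0,.067,.08,.102):
    X=np.array([p[0],p[1],p[2]-.126+h]); q=proj(k,[X,X+[.01,0,0],X+[0,.019,0]])*1.5625; print(h,q.round().tolist())
print(p,proj(k,(.541,.190,.049))*1.5625)
"
```

```text
13.8 [0.5391 0.1871 0.184 ] [ 0.2 -0.8 -0.6] 0.42598534547711425
pocket 0.93 [0.494  0.1547 0.049 ]
pocket 0.58 [0.5313 0.1047 0.049 ]
0 [[393.0, 334.0], [397.0, 358.0], [441.0, 327.0]]
0.067 [[392.0, 422.0], [398.0, 453.0], [461.0, 412.0]]
0.08 [[392.0, 448.0], [398.0, 481.0], [467.0, 438.0]]
0.102 [[392.0, 505.0], [399.0, 542.0], [481.0, 493.0]]
[0.54164564 0.18839564 0.18757301] [[396.34069638 321.52310575]]
```

View pics/w9z.png

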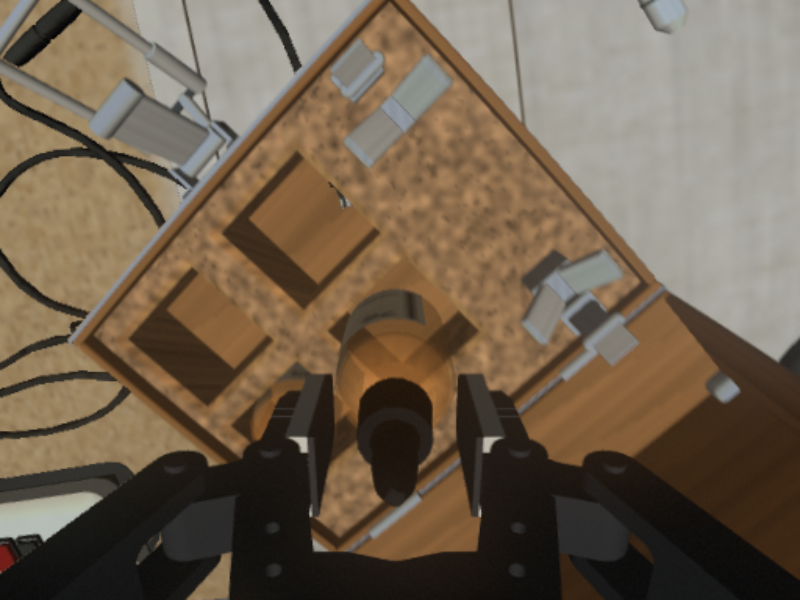

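The bottle is gripped above pocket b: foot ~(386,341), mouth centre ~(404,330). Nudging and lowering partway.

step_arm(targets=[[[0,0,0],[-3.2,5.6,0],25],[[0,0,0],[0,0,12],25],[[0,0,0],[0,0,10],25],[[0,0,0],[0,0,0],25],[[0,0,0],[0,0,0],25]])

```text
time: 14.37
tool_pos: [0.5487, 0.1942, 0.1689]
tcp_rot: [0.245, 3.121, 0.004]
wrist_force: [0.7, -3.5, 18.8]
width: 0.426
grip_force: 56.6
```

step_arm(targets=[[[0,0,0],[0,0,8],25],[[0,0,0],[0,0,0],25],[[0,0,0],[0,0,0],25]])

```text
time: 14.62
tool_pos: [0.5518, 0.1949, 0.167]
tcp_rot: [0.245, 3.114, 0.008]
wrist_force: [-6.8, -5.6, 44.5]
width: 0.427
grip_force: 63.3
```

step_arm(targets=[[[0,0,0],[0,0,-15],25],[[0,0,0],[0,0,-15],25],[[0,0,0],[0,0,0],25],[[0,0,0],[0,0,0],25],[[0,0,0],[0,0,0],25]])

```text
time: 15.03
tool_pos: [0.5437, 0.1935, 0.1842]
tcp_rot: [-0.247, -3.131, 0.001]
wrist_force: [0.4, -0.7, -0.9]
width: 0.427
grip_force: 58.9
```

```bash
python3 -c "
from h import *
im=inhand()
cv2.imwrite('pics/w10z.png',cv2.resize(im,(800,600))[...,::-1])
k=calibration('wrist');p=read_state()['tool_pos']
for h in(0,.067,.08,.102):
    X=np.array([p[0],p[1],p[2]-.126+h]); q=proj(k,[X,X+[.01,0,0],X+[0,.019,0]])*1.5625; print(h,q.round().tolist())
print(p,proj(k,(.541,.190,.049))*1.5625)
"
```

```text
15.0333 [0.5437 0.1935 0.1842] [ 0.4 -0.7 -0.9] 0.4270631245006338
pocket 0.68 [0.5333 0.1021 0.049 ]
pocket 0.68 [0.4936 0.1562 0.049 ]
0 [[394.0, 336.0], [397.0, 359.0], [441.0, 329.0]]
0.067 [[393.0, 423.0], [398.0, 454.0], [461.0, 413.0]]
0.08 [[392.0, 449.0], [399.0, 482.0], [468.0, 439.0]]
0.102 [[392.0, 506.0], [399.0, 543.0], [481.0, 494.0]]
[0.54334667 0.19324837 0.18358633] [[384.81266197 324.44814918]]
```

View pics/w10z.png

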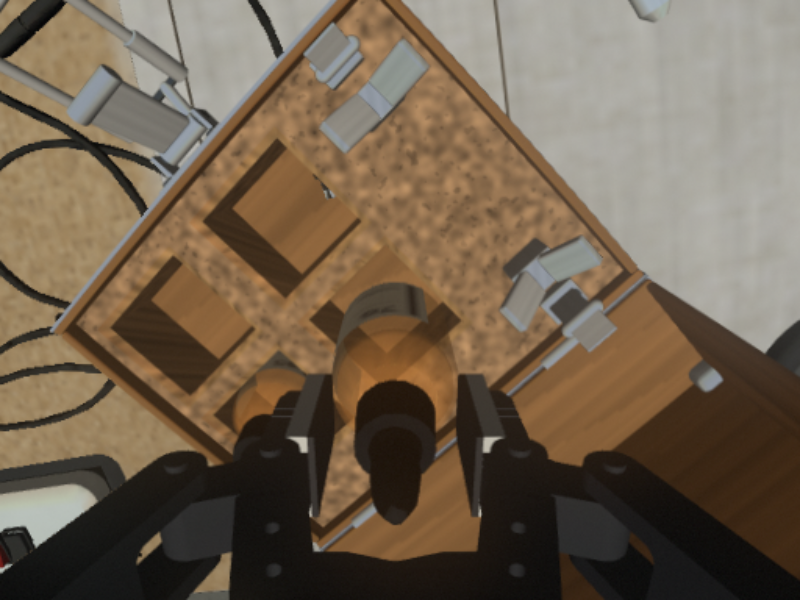

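step_arm(targets=[[[0,0,0],[0,0,9],25],[[0,0,0],[0,0,9],25],[[0,0,0],[0,0,6],25],[[0,0,0],[0,0,0],25]])

```text
time: 15.52
tool_pos: [0.5471, 0.1927, 0.1643]
tcp_rot: [0.245, 3.126, -0.002]
wrist_force: [-1.4, -6.7, 18.9]
width: 0.427
grip_force: 63.0
```

step_arm(targets=[[[0,0,0],[0,0,-8],25],[[0,0,0],[0.4,-4.1,0],25],[[0,0,0],[0,0,5],25],[[0,0,0],[0,0,4],25],[[0,0,0],[0,0,0],25]])

```text
time: 15.93
tool_pos: [0.5429, 0.1888, 0.1585]
tcp_rot: [-0.247, -3.131, 0.002]
wrist_force: [3.3, -1.5, -2.1]
width: 0.425
grip_force: 60.7
```

step_arm(targets=[[[0,0,0],[0,0,0],25]])

```text
time: 16.02
tool_pos: [0.5428, 0.1889, 0.1586]
tcp_rot: [-0.247, -3.131, 0.002]
wrist_force: [3.6, -2.1, -4.6]
width: 0.426
grip_force: 60.6
```

step_arm(targets=[[[0,0,0],[-1,0,9],25],[[0,0,0],[0,0,9],25],[[0,0,0],[0,0,7],25],[[0,0,0],[0,0,0],25],[[0,0,0],[0,0,0],25]])

```text
time: 16.43
tool_pos: [0.5434, 0.1889, 0.1338]
tcp_rot: [-0.247, -3.129, 0.002]
wrist_force: [0.9, -2.1, -1.9]
width: 0.426
grip_force: 60.7
```

step_arm(targets=[[[0,0,0],[0,0,4],25],[[0,0,0],[0,0,0],25],[[0,0,0],[0,0,0],25]])

```text
time: 16.68
tool_pos: [0.544, 0.1893, 0.1312]
tcp_rot: [-0.248, -3.131, 0.0]
wrist_force: [1.9, -1.7, -2.9]
width: 0.425
grip_force: 61.0
```

step_arm(targets=[[[0,0,0],[0,0,3],25],[[0,0,0],[0,0,0],25],[[0,0,0],[0,0,0],46],[[0,0,0],[0,0,0],46],[[0,0,0],[0,0,0],46]])

```text
time: 17.1
tool_pos: [0.5439, 0.1896, 0.1284]
tcp_rot: [-0.248, -3.131, -0.001]
wrist_force: [-0.2, 0.2, -0.5]
width: 0.54
grip_force: 0.0
```

step_arm(targets=[[[0,0,0],[0,0,-30],46],[[0,0,0],[0,0,-36],46],[[0,0,0],[0,0,-36],60],[[0,0,0],[0,0,-36],60],[[0,0,0],[0,0,-36],60]])

```text
time: 17.52
tool_pos: [0.5436, 0.1895, 0.304]
tcp_rot: [-0.247, -3.131, -0.0]
wrist_force: [1.0, -0.2, 0.2]
width: 0.699
grip_force: 0.0
```

step_arm(targets=[[[0,0,0],[3,-38,0],60],[[0,0,0],[3,-38,0],60],[[0,0,0],[3,-38,0],60],[[0,0,0],[3,-38,0],60],[[0,0,0],[3,-38,0],60]])

```text
time: 17.93
tool_pos: [0.4986, 0.0031, 0.3026]
tcp_rot: [0.246, 3.132, 0.001]
wrist_force: [0.8, -0.4, -0.2]
width: 0.697
grip_force: 0.0
```

step_arm(targets=[[[0,0,0],[4,-38,0],60],[[0,0,0],[4,-38,0],60],[[0,0,0],[4,-20,0],60],[[0,0,0],[0,0,0],60],[[0,0,0],[0,0,0],60]])

```text
time: 18.35
tool_pos: [0.4722, -0.0895, 0.3024]
tcp_rot: [0.252, 3.131, 0.001]
wrist_force: [-0.2, 0.3, 1.1]
width: 0.7
grip_force: 0.0
```

Run:
```python
from h import *
s=read_state();p=s["tool_pos"];print(s["time"],p,s["tcp_rot"])
k=calibration("wrist");im=read_camera("wrist");cv2.imwrite("pics/w11.png",im[...,::-1])
for q in("bottle_3_centre","bottle_4_centre"):
  for d in cut_out("wrist",q):
    e=d["extent"];b=atz(k,((e[0]+e[2])/2,(e[1]+e[3])/2),.05)
    print(np.round(e),round(float(d["score"]),2),b.round(3),fitb(d["region"],b[:2],k))
```

```text
18.35 [ 0.47217557 -0.08946843  0.30243291] [2.52138426e-01 3.13135859e+00 1.38310193e-03]
[193. 162. 235. 211.] 0.95 [ 0.485 -0.129  0.05 ] (array([ 0.4853, -0.1307]), np.float64(0.84))
[426.  56. 464. 108.] 0.43 [0.418 0.103 0.05 ] (array([0.4142, 0.1064]), np.float64(0.16))
[199. 226. 240. 290.] 0.82 [ 0.563 -0.139  0.05 ] (array([ 0.5643, -0.1397]), np.float64(0.85))
```

Run:
```python
from h import *
wps(pick((.4853,-.1307),None)+[((.532,.104,.262),None,25,37),((.532,.104,.175),None,25,29),((.532,.104,.155),None,25,10),(None,None,25,2)])
```

```text
[[[0,0,0],[-9.5,-20.2,31.2],60],[[0,0,0],[-9.5,-20.2,31.2],60],[[0,0,0],[0,0,28.5],60],[[0,0,0],[0,0,28.5],60],[[0,0,0],[0,0,28.5],60]]
[[[0,0,0],[0,-0.1,28.5],60],[[0,0,0],[0,0,0],25],[[0,0,0],[0,0,0],25],[[0,0,0],[0,0,0],25],[[0,0,0],[0,0,0],25]]
[[[0,0,0],[0,0,0],25],[[0,0,0],[0,0,-34],25],[[0,0,0],[0,0,-34],25],[[0,0,0],[0,0.1,-34],25],[[0,0,0],[0,0,-34],25]]
[[[0,0,0],[-1.4,34.2,0],25],[[0,0,0],[-1.3,34.2,0],25],[[0,0,0],[-1.4,34.2,0],25],[[0,0,0],[-1.3,34.1,0],25],[[0,0,0],[-1.4,34.2,0],25]]
[[[0,0,0],[-1.3,34.1,0.1],25],[[0,0,0],[-1.4,34.2,0],25],[[0,0,0],[0,0,29],25],[[0,0,0],[0,-0.1,29],25],[[0,0,0],[0,0,29],25]]
[[[0,0,0],[0,0,10],25],[[0,0,0],[0,0,10],25],[[0,0,0],[0,0,0],25],[[0,0,0],[0,0,0],25]]
```

step_arm(targets=[[[0,0,0],[-9.5,-20.2,31.2],60],[[0,0,0],[-9.5,-20.2,31.2],60],[[0,0,0],[0,0,28.5],60],[[0,0,0],[0,0,28.5],60],[[0,0,0],[0,0,28.5],60]])

```text
time: 18.92
tool_pos: [0.4856, -0.1307, 0.1532]
tcp_rot: [0.245, 3.132, 0.0]
wrist_force: [-0.2, -0.2, -1.1]
width: 0.704
grip_force: 0.0
```

step_arm(targets=[[[0,0,0],[0,0,28.5],60],[[0,0,0],[0,0,0],60],[[0,0,0],[0,0,0],25],[[0,0,0],[0,0,0],25],[[0,0,0],[0,0,0],25]])

```text
time: 19.33
tool_pos: [0.4869, -0.1318, 0.1283]
tcp_rot: [0.246, 3.128, -0.001]
wrist_force: [0.2, -0.7, -0.4]
width: 0.426
grip_force: 40.0
```

step_arm(targets=[[[0,0,0],[0,0,0],25],[[0,0,0],[0,0,-34],25],[[0,0,0],[0,0,-34],25],[[0,0,0],[0,0,-34],25],[[0,0,0],[0,0,-34],25]])

```text
time: 19.75
tool_pos: [0.4851, -0.1318, 0.265]
tcp_rot: [0.248, 3.13, -0.001]
wrist_force: [0.5, -0.3, -0.6]
width: 0.429
grip_force: 40.4
```

step_arm(targets=[[[0,0,0],[-1.4,34.2,0],25],[[0,0,0],[-1.3,34.2,0],25],[[0,0,0],[-1.4,34.2,0],25],[[0,0,0],[-1.3,34.1,0],25],[[0,0,0],[-1.4,34.2,0],25]])

```text
time: 20.17
tool_pos: [0.5191, 0.0374, 0.2641]
tcp_rot: [0.248, 3.128, 0.001]
wrist_force: [0.1, -0.2, -1.1]
width: 0.426
grip_force: 40.5
```

step_arm(targets=[[[0,0,0],[-1.3,34.1,0],25],[[0,0,0],[-1.4,34.2,0],25],[[0,0,0],[0,0,0],25],[[0,0,0],[0,0,29],25],[[0,0,0],[0,0,29],25]])

```text
time: 20.58
tool_pos: [0.5346, 0.1041, 0.2075]
tcp_rot: [0.244, 3.123, 0.003]
wrist_force: [-0.1, 0.1, -1.6]
width: 0.43
grip_force: 40.5
```

step_arm(targets=[[[0,0,0],[0,0,20],25],[[0,0,0],[0,0,10],25],[[0,0,0],[0,0,8],25],[[0,0,0],[0,0,0],25],[[0,0,0],[0,0,0],25]])

```text
time: 21.0
tool_pos: [0.5327, 0.1028, 0.1671]
tcp_rot: [0.248, 3.13, 0.001]
wrist_force: [-0.2, 0.1, 0.6]
width: 0.427
grip_force: 40.5
```

step_arm(targets=[[[0,0,0],[0,0,6],25],[[0,0,0],[0,0,6],25],[[0,0,0],[0,0,0],25]])

```text
time: 21.25
tool_pos: [0.5318, 0.1028, 0.1536]
tcp_rot: [-0.248, -3.131, 0.0]
wrist_force: [-1.1, -0.3, -1.6]
width: 0.428
grip_force: 40.5
```

step_arm(targets=[[[0,0,0],[0,0,8],25],[[0,0,0],[0,0,8],25],[[0,0,0],[0,0,4],25],[[0,0,0],[0,0,0],25],[[0,0,0],[0,0,0],25]])

```text
time: 21.67
tool_pos: [0.5317, 0.1029, 0.1334]
tcp_rot: [-0.248, -3.131, 0.0]
wrist_force: [-0.6, 0.4, -0.3]
width: 0.426
grip_force: 40.5
```

Run:
```python
from h import *
wps([(None,None,46,3),((.532,.104,.30),None,46,36),((.5643,-.1397,.24),None,60,38),((.5643,-.1397,.126),None,60,30),(None,None,60,1),(None,None,25,4),((.5643,-.1397,.266),None,25,34),((.4945,.155,.264),None,25,38),(None,None,25,1),((.4945,.155,.166),None,25,20),(None,None,25,2)])
```

```text
[[[0,0,0],[0,0,0],46],[[0,0,0],[0,0,0],46],[[0,0,0],[0,0,0],46],[[0,0,0],[0,0.2,-33.3],46],[[0,0,0],[0,0.2,-33.3],46]]
[[[0,0,0],[0,0.2,-33.3],46],[[0,0,0],[0,0.2,-33.3],46],[[0,0,0],[0,0.2,-33.4],46],[[0,0,0],[-10,-33.6,8.6],60],[[0,0,0],[-10,-33.7,8.6],60]]
[[[0,0,0],[-10,-33.6,8.6],60],[[0,0,0],[-10.1,-33.7,8.6],60],[[0,0,0],[-10,-33.6,8.5],60],[[0,0,0],[-10.1,-33.7,8.6],60],[[0,0,0],[-10,-33.6,8.5],60]]
[[[0,0,0],[0,0,28.5],60],[[0,0,0],[-0.1,0,28.5],60],[[0,0,0],[0,0,28.5],60],[[0,0,0],[-0.1,0,28.5],60],[[0,0,0],[0,0,0],60]]
[[[0,0,0],[0,0,0],25],[[0,0,0],[0,0,0],25],[[0,0,0],[0,0,0],25],[[0,0,0],[0,0,0],25],[[0,0,0],[0,0,-28],25]]
[[[0,0,0],[0,0,-28],25],[[0,0,0],[0.1,0,-28],25],[[0,0,0],[0,0,-28],25],[[0,0,0],[0.1,0,-28],25],[[0,0,0],[14.4,35,0.3],25]]
[[[0,0,0],[14.4,35,0.2],25],[[0,0,0],[14.4,35,0.3],25],[[0,0,0],[14.4,35,0.2],25],[[0,0,0],[14.4,35,0.3],25],[[0,0,0],[14.4,35,0.2],25]]
[[[0,0,0],[14.4,35,0.3],25],[[0,0,0],[14.4,35,0.2],25],[[0,0,0],[0,0,0],25],[[0,0,0],[0,0,19.6],25],[[0,0,0],[0,0,19.6],25]]
[[[0,0,0],[0,0,19.6],25],[[0,0,0],[0,0,19.6],25],[[0,0,0],[-0.1,0.1,19.6],25],[[0,0,0],[0,0,0],25],[[0,0,0],[0,0,0],25]]
```

step_arm(targets=[[[0,0,0],[0,0,0],46],[[0,0,0],[0,0,0],46],[[0,0,0],[0,0,0],46],[[0,0,0],[0,0,-33.3],46],[[0,0,0],[0,0,-33.3],46]])

```text
time: 22.08
tool_pos: [0.5299, 0.1027, 0.1988]
tcp_rot: [-0.247, -3.126, 0.002]
wrist_force: [0.7, -0.7, 0.2]
width: 0.538
grip_force: 0.0
```

step_arm(targets=[[[0,0,0],[0,0,-33.3],46],[[0,0,0],[0,0,-33.3],46],[[0,0,0],[0,1,-33.4],46],[[0,0,0],[-10,-33.6,8.6],60],[[0,0,0],[-10,-33.7,8.6],60]])

```text
time: 22.5
tool_pos: [0.5438, 0.0352, 0.2884]
tcp_rot: [0.24, 3.122, 0.002]
wrist_force: [0.1, 0.3, -1.1]
width: 0.7
grip_force: 0.0
```

step_arm(targets=[[[0,0,0],[-10,-33.6,8.6],60],[[0,0,0],[-10.1,-33.7,8.6],60],[[0,0,0],[-10,-33.6,8.5],60],[[0,0,0],[-10.1,-33.7,8.6],60],[[0,0,0],[-10,-33.6,8.5],60]])

```text
time: 22.92
tool_pos: [0.5645, -0.1413, 0.2406]
tcp_rot: [0.247, 3.131, -0.0]
wrist_force: [-0.1, 0.6, 0.2]
width: 0.704
grip_force: 0.0
```

step_arm(targets=[[[0,0,0],[0,0,28.5],60],[[0,0,0],[0,0,28.5],60],[[0,0,0],[0,0,28.5],60],[[0,0,0],[0,0,28.5],60],[[0,0,0],[0,0,0],60]])

```text
time: 23.33
tool_pos: [0.5601, -0.1387, 0.1205]
tcp_rot: [-0.247, -3.121, -0.004]
wrist_force: [-1.7, 0.6, -0.9]
width: 0.704
grip_force: 0.0
```

step_arm(targets=[[[0,0,0],[0,0,0],25],[[0,0,0],[0,0,0],25],[[0,0,0],[0,0,0],25],[[0,0,0],[0,0,0],25],[[0,0,0],[0,0,-28],25]])

```text
time: 23.75
tool_pos: [0.5616, -0.1387, 0.1512]
tcp_rot: [-0.247, -3.124, -0.002]
wrist_force: [-2.0, -0.3, -1.3]
width: 0.427
grip_force: 40.2
```

step_arm(targets=[[[0,0,0],[0,0,-28],25],[[0,0,0],[0,0,-28],25],[[0,0,0],[0,0,-28],25],[[0,0,0],[0,0,-28],25],[[0,0,0],[14.4,35,0],25]])

```text
time: 24.17
tool_pos: [0.561, -0.1076, 0.2763]
tcp_rot: [0.252, 3.114, -0.009]
wrist_force: [1.3, -0.1, 1.0]
width: 0.428
grip_force: 40.3
```

step_arm(targets=[[[0,0,0],[14.4,35,0],25],[[0,0,0],[14.4,35,0],25],[[0,0,0],[14.4,35,0],25],[[0,0,0],[14.4,35,0],25],[[0,0,0],[14.4,35,0],25]])

```text
time: 24.58
tool_pos: [0.5119, 0.083, 0.2685]
tcp_rot: [0.248, 3.128, 0.001]
wrist_force: [-0.0, -0.6, -0.9]
width: 0.428
grip_force: 40.3
```

step_arm(targets=[[[0,0,0],[14.4,35,0],25],[[0,0,0],[14.4,35,0],25],[[0,0,0],[0,0,0],25],[[0,0,0],[0,0,19.6],25],[[0,0,0],[0,0,19.6],25]])

```text
time: 25.0
tool_pos: [0.4962, 0.1564, 0.2304]
tcp_rot: [0.243, 3.125, 0.003]
wrist_force: [0.6, 0.7, -1.5]
width: 0.422
grip_force: 40.4
```

step_arm(targets=[[[0,0,0],[0,0,19.6],25],[[0,0,0],[0,0,19.6],25],[[0,0,0],[0,0,19.6],25],[[0,0,0],[0,0,0],25],[[0,0,0],[0,0,0],25]])

```text
time: 25.42
tool_pos: [0.4943, 0.1546, 0.1686]
tcp_rot: [-0.248, -3.131, 0.001]
wrist_force: [-1.0, 0.1, -0.7]
width: 0.426
grip_force: 40.4
```

step_arm(targets=[[[0,0,0],[0,0,6],25],[[0,0,0],[0,0,6],25],[[0,0,0],[0,0,0],25]])

```text
time: 25.67
tool_pos: [0.4949, 0.1549, 0.1568]
tcp_rot: [0.248, 3.131, 0.0]
wrist_force: [0.0, 0.1, -0.9]
width: 0.428
grip_force: 40.4
```

step_arm(targets=[[[0,0,0],[0,0,8],25],[[0,0,0],[0,0,8],25],[[0,0,0],[0,0,6],25],[[0,0,0],[0,0,0],25],[[0,0,0],[0,0,0],25]])

```text
time: 26.08
tool_pos: [0.4943, 0.1549, 0.1339]
tcp_rot: [-0.247, -3.131, 0.001]
wrist_force: [-0.1, -0.4, -0.8]
width: 0.426
grip_force: 40.4
```

step_arm(targets=[[[0,0,0],[0,0,0],46],[[0,0,0],[0,0,0],46],[[0,0,0],[0,0,0],46],[[0,0,0],[0,0,-30],46],[[0,0,0],[0,0,-36],46]])

```text
time: 26.5
tool_pos: [0.492, 0.1543, 0.1979]
tcp_rot: [-0.247, -3.124, 0.004]
wrist_force: [0.0, -0.2, 0.3]
width: 0.539
grip_force: 0.0
```

step_arm(targets=[[[0,0,0],[0,0,-36],60],[[0,0,0],[0,0,-36],60],[[0,0,0],[0,0,-34],60],[[0,0,0],[31,35,0],60],[[0,0,0],[31,35,0],60]])

```text
time: 26.92
tool_pos: [0.4521, 0.2254, 0.3109]
tcp_rot: [0.255, 3.124, 0.006]
wrist_force: [-0.3, 0.4, -1.2]
width: 0.704
grip_force: 0.0
```

step_arm(targets=[[[0,0,0],[31,35,0],60],[[0,0,-0.12],[0,0,0],60],[[0,0,-0.12],[0,0,0],60],[[0,0,-0.12],[0,0,0],60],[[0,0,-0.12],[0,0,0],60]])

```text
time: 27.33
tool_pos: [0.4272, 0.2609, 0.3068]
tcp_rot: [-0.515, 3.099, 0.0]
wrist_force: [-1.3, -0.0, -0.9]
width: 0.705
grip_force: 0.0
```

step_arm(targets=[[[0,0,-0.12],[0,0,0],60],[[0,0,0],[0,0,0],60],[[0,0,0],[0,0,0],60],[[0,0,0],[0,0,0],60]])

```text
time: 27.67
tool_pos: [0.4276, 0.2604, 0.3067]
tcp_rot: [-0.684, 3.066, 0.0]
wrist_force: [0.5, -0.5, -0.6]
width: 0.706
grip_force: 0.0
```

Run:
```python
from h import *
s=read_state();p=s["tool_pos"];print(s["time"],p,s["tcp_rot"],s["q"].round(2))
for c in("wrist","top"):
  k=calibration(c);im=read_camera(c);cv2.imwrite(f"pics/t_{c}.png",im[...,::-1])
  for d in cut_out(c,"tube_centre"):
    e=d["extent"];R=d["region"];yx=np.argwhere(R)
    (cx,cy),(w,h),a=cv2.minAreaRect(yx[:,::-1].astype(np.float32))
    box=cv2.boxPoints(((cx,cy),(w,h),a));
    if w<h: v=np.array([-np.sin(np.radians(a)),np.cos(np.radians(a))])*h/2
    else: v=np.array([np.cos(np.radians(a)),np.sin(np.radians(a))])*w/2
    A=atz(k,np.array([cx,cy])+v,.008);B=atz(k,np.array([cx,cy])-v,.008)
    print(c,np.round(e),round(float(d["score"]),2),A.round(4),B.round(4),((A+B)/2).round(4),np.linalg.norm(A-B).round(4),np.degrees(np.arctan2(*(A-B)[1::-1])).round(1))
  for d in tip_of(c,"tube_centre"): print(c,"tip",round(float(d["score"]),2),atz(k,d["at"][::-1],.008).round(4))
```

```text
27.6667 [0.42755373 0.26037847 0.30668182] [-6.84267307e-01  3.06598218e+00  9.29387072e-05] [ 0.5  -0.07  1.96  0.    1.25 -1.51]
wrist [300.  59. 319. 172.] 0.61 [0.4111 0.3231 0.008 ] [0.3073 0.2687 0.008 ] [0.3592 0.2959 0.008 ] 0.1172 27.6
wrist [ 60. 223. 111. 269.] 0.56 [0.6407 0.0908 0.008 ] [0.5805 0.1431 0.008 ] [0.6106 0.117  0.008 ] 0.0797 -41.0
wrist [ 24.  62. 248. 384.] 0.34 [0.7688 0.277  0.008 ] [0.3943 0.0826 0.008 ] [0.5815 0.1798 0.008 ] 0.422 27.4
wrist tip 0.63 [0.3585 0.299  0.008 ]
top tip 0.48 [0.363  0.2965 0.008 ]
```

Run:
```python
from h import *
s=read_state();p=s["tool_pos"]
k=calibration("wrist");im=read_camera("wrist")
for q in("clip_seat","case","lid_hinge","latch_pivot","keeper","lever_end","loop_bar"):
  for d in tip_of("wrist",q)[:2]: print(q,np.round(d["at"]),round(float(d["score"]),2),atz(k,d["at"][::-1],dict(clip_seat=.08,case=0,lid_hinge=.058,latch_pivot=.04,keeper=.2,lever_end=.078,loop_bar=.085)[q]).round(4))
cv2.imwrite("pics/w12z.png",cv2.resize(im,(800,600),interpolation=cv2.INTER_CUBIC)[...,::-1])
for n,X in dict(seat=(0,63,80),V1=(-42,63,75),V2=(42,63,75),A=(-76,93,58),B=(-76,-93,58),D=(76,93,58)).items():
  for o in [(.5285,.1738,.625)]:
    w=Ro.from_euler("z",o[2]).apply(np.array(X)/1e3)+[o[0],o[1],0]; print(n,w.round(4),(proj(k,w)[0]*1.5625).round())
wps([((.3592,.2959,.13),None,40),((.3592,.2959,.0755),None,40,28)])
```

```text
clip_seat [217. 191.] 0.63 [0.4893 0.2259 0.08  ]
case [202. 152.] 0.66 [0.527  0.1762 0.    ]
case [134. 117.] 0.29 [0.468  0.1123 0.    ]
lid_hinge [131. 119.] 0.36 [0.4482 0.1307 0.058 ]
latch_pivot [133. 118.] 0.73 [0.4554 0.1248 0.04  ]
latch_pivot [246.  92.] 0.21 [0.5864 0.1387 0.04  ]
lever_end [115.  96.] 0.69 [0.438  0.1132 0.078 ]
loop_bar [68. 78.] 0.82 [0.4058 0.0886 0.085 ]
seat [0.4916 0.2249 0.08  ] [295. 342.]
V1 [0.4576 0.2003 0.075 ] [280. 273.]
V2 [0.5257 0.2495 0.075 ] [312. 400.]
A [0.4125 0.2048 0.058 ] [321. 203.]
B [0.5213 0.0539 0.058 ] [ 40. 260.]
D [0.5357 0.2937 0.058 ] [370. 425.]
[[[0,0,0],[9.3,12.3,35.3],40],[[0,0,0],[9.3,12.2,35.3],40],[[0,0,0],[9.3,12.3,35.3],40],[[0,0,0],[9.4,12.2,35.3],40],[[0,0,0],[9.3,12.3,35.4],40]]
[[[0,0,0],[0,0,27.2],40],[[0,0,0],[0,0,27.3],40]]
```

View pics/w12z.png

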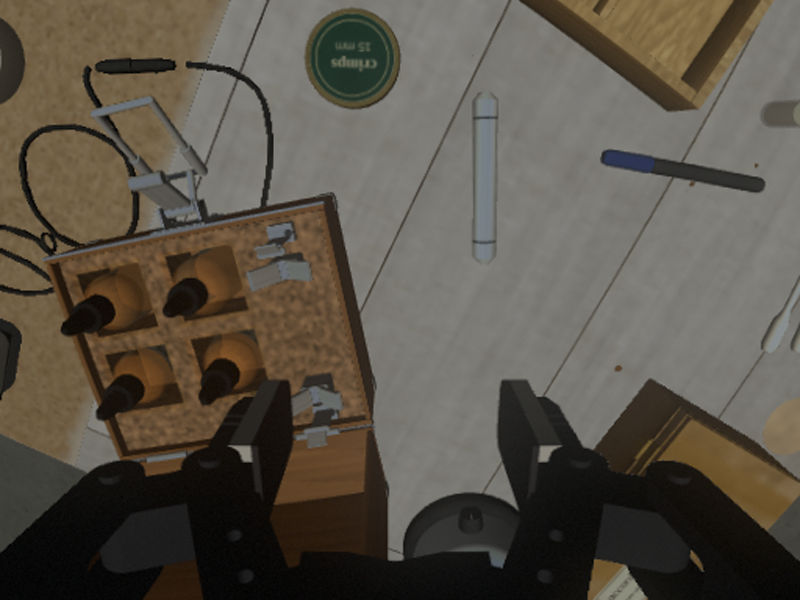

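All four bottles stand in the case; the tube lies at (485,178), having been knocked a bit, tin at (352,58). Picking the tube.

step_arm(targets=[[[0,0,-0.04],[0,0,0],40],[[0,0,0],[9.3,12.3,35.3],40],[[0,0,0],[9.3,12.3,35.3],40],[[0,0,0],[9.3,12.3,35.3],40],[[0,0,0],[9.3,12.3,35.3],40]], grip_force=80)

```text
time: 28.78
tool_pos: [0.3714, 0.2871, 0.1645]
tcp_rot: [-0.749, 3.049, 0.001]
wrist_force: [0.6, 0.3, -0.2]
width: 0.468
grip_force: 0.0
```

step_arm(targets=[[[0,0,0],[10,11,33],40],[[0,0,0],[0,0,0],40],[[0,0,0],[0,0,24],40],[[0,0,0],[0,0,20],40],[[0,0,0],[0,0,0],40]])

```text
time: 29.2
tool_pos: [0.3569, 0.2908, 0.0866]
tcp_rot: [0.75, -3.047, 0.003]
wrist_force: [-1.1, -0.4, 1.3]
width: 0.469
grip_force: 0.0
```

step_arm(targets=[[[0,0,0],[0,0,6],40],[[0,0,0],[0,0,0],40],[[0,0,0],[0,0,0],40]])

```text
time: 29.45
tool_pos: [0.3591, 0.2925, 0.0839]
tcp_rot: [-0.749, 3.049, 0.001]
wrist_force: [0.2, 0.1, 0.0]
width: 0.472
grip_force: 0.0
```

step_arm(targets=[[[0,0,0],[-1.6,3,4],40],[[0,0,0],[0,0,4],40],[[0,0,0],[0,0,0],40],[[0,0,0],[0,0,0],5],[[0,0,0],[0,0,0],5]])

```text
time: 29.87
tool_pos: [0.3578, 0.2953, 0.0744]
tcp_rot: [0.75, -3.051, 0.0]
wrist_force: [-0.1, -0.3, -0.3]
width: 0.197
grip_force: 0.0
```

step_arm(targets=[[[0,0,0],[0,0,0],5],[[0,0,0],[0,0,0],5],[[0,0,0],[0,0,0],5],[[0,0,0],[0,0,0],5]])

```text
time: 30.2
tool_pos: [0.358, 0.2954, 0.0747]
tcp_rot: [-0.75, 3.05, 0.0]
wrist_force: [-1.3, -1.4, 4.7]
width: 0.149
grip_force: 78.7
```

step_arm(targets=[[[0,0,0],[0,0,-30],5],[[0,0,0],[0,0,-36],5],[[0,0,0],[0,0,-36],5],[[0,0,0],[0,0,-36],5],[[0,0,0],[0,0,0],5]])

```text
time: 30.62
tool_pos: [0.3615, 0.298, 0.22]
tcp_rot: [-0.747, 3.038, 0.008]
wrist_force: [0.6, 1.0, 1.0]
width: 0.152
grip_force: 78.5
```

Run:
```python
from h import *
s=read_state();p=s["tool_pos"];print(s["time"],p,s["width"],s["grip_force"])
k=calibration("wrist");im=read_camera("wrist");cv2.imwrite("pics/w13.png",im[...,::-1])
for d in cut_out("wrist","tube_centre"): print(np.round(d["extent"]),round(float(d["score"]),2))
R=Ro.from_rotvec(s["tcp_rot"])
for h in(.06,.066,.072):
  print(h,proj(k,[p+R.apply([x,0,h]) for x in(-.058,0,.058)]).round(0).tolist())
```

```text
30.6167 [0.36152909 0.29797595 0.21997942] 0.1518216808688898 78.52286651730537
[234. 137. 272. 360.] 0.81
0.06 [[252.0, 372.0], [252.0, 269.0], [252.0, 133.0]]
0.066 [[252.0, 363.0], [252.0, 262.0], [252.0, 131.0]]
0.072 [[252.0, 354.0], [252.0, 256.0], [252.0, 129.0]]
```

Run:
```python
from h import *
wps([((.3615,.298,.25),None,5),((.490,.2262,.25),down(125.7),5,35),(None,None,5,1),((.490,.2262,.185),None,5,25),(None,None,5,2)])
```

```text
[[[0,0,0],[-3.4,0.6,-35.7],5],[[0,0.002,-0.07],[0,0,0],5],[[0,0.002,-0.07],[0,0,0],5],[[0,0,0],[-12.5,-26.7,0],5],[[0,0,0],[-12.5,-26.6,0],5]]
[[[0,0,0],[-12.5,-26.7,0],5],[[0,0,0],[-12.5,-26.6,0],5],[[0,0,0],[-12.5,-26.7,0],5],[[0,0,0],[0,0,0],5],[[0,0,0],[0,0,21.7],5]]
[[[0,0,0],[0,0,21.7],5],[[0,0,0],[0,0,21.6],5],[[0,0,0],[0,0,0],5],[[0,0,0],[0,0,0],5]]
```

step_arm(targets=[[[0,0,0],[0,0,-36],5],[[0,0,-0.07],[0,0,0],5],[[0,0,-0.07],[0,0,0],5],[[0,0,0],[-12.5,-26.7,0],5],[[0,0,0],[-12.5,-26.6,0],5]])

```text
time: 31.13
tool_pos: [0.4079, 0.2661, 0.246]
tcp_rot: [0.965, -2.986, 0.001]
wrist_force: [0.4, 0.4, -0.9]
width: 0.151
grip_force: 78.5
```

step_arm(targets=[[[0,0,0],[-12.5,-26.7,0],5],[[0,0,0],[-12.5,-26.6,0],5],[[0,0,0],[-16,-26.7,0],5],[[0,0,0],[0,0,0],5],[[0,0,0],[0,0,21.7],5]])

```text
time: 31.55
tool_pos: [0.4922, 0.2252, 0.2283]
tcp_rot: [-0.956, 2.988, 0.001]
wrist_force: [0.3, 0.7, 0.2]
width: 0.151
grip_force: 78.6
```

step_arm(targets=[[[0,0,0],[0,0,21.7],5],[[0,0,0],[0,0,21.6],5],[[0,0,0],[0,0,0],5],[[0,0,0],[0,0,0],5],[[0,0,0],[0,0,0],5]])

```text
time: 31.97
tool_pos: [0.4888, 0.2255, 0.1831]
tcp_rot: [0.962, -2.99, 0.0]
wrist_force: [-0.2, 0.8, -0.2]
width: 0.15
grip_force: 78.6
```

Run:
```python
from h import *
s=read_state();p=s["tool_pos"];print(s["time"],p,s["tcp_rot"],s["wrist_force"])
k=calibration("wrist");im=read_camera("wrist")
print(read_state()["tool_pos"])
cv2.imwrite("pics/w14z.png",cv2.resize(im,(800,600),interpolation=cv2.INTER_CUBIC)[...,::-1])
for n,X in dict(seat=(0,63,80),V1=(-42,63,75),V2=(42,63,75),A=(-76,93,58),D=(76,93,58)).items():
    w=Ro.from_euler("z",.625).apply(np.array(X)/1e3)+[.5268,.1752,0]; print(n,w.round(4),(proj(k,w)[0]*1.5625).round())
R=Ro.from_rotvec(s["tcp_rot"])
print((proj(k,[p+R.apply([x,0,.067]) for x in(-.058,0,.058)])*1.5625).round(0).tolist())
```

```text
31.9667 [0.48879814 0.22552783 0.18312134] [ 9.61736159e-01 -2.98958253e+00  5.42652172e-05] [-0.24604273  0.76488848 -0.17176631]
[0.48948046 0.22575091 0.18408828]
seat [0.4899 0.2263 0.08  ] [394. 362.]
V1 [0.4559 0.2017 0.075 ] [394. 241.]
V2 [0.524  0.2509 0.075 ] [394. 456.]
A [0.4108 0.2062 0.058 ] [478. 138.]
D [0.534  0.2951 0.058 ] [462. 500.]
[[394.0, 564.0], [394.0, 407.0], [394.0, 204.0]]
```

View pics/w14z.png

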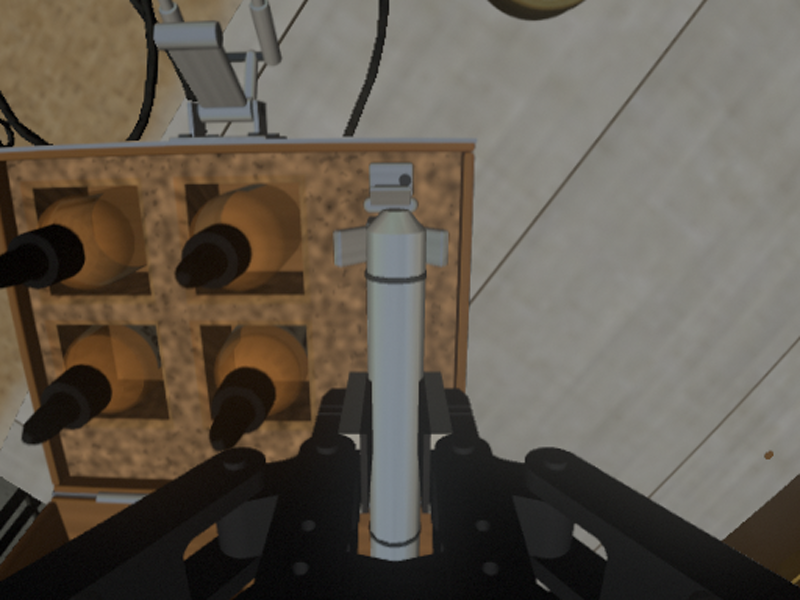

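The tube is lined up over the clips (front clip at (391,200), tube axis x≈396), about 1.3 mm right. Nudge and press.

step_arm(targets=[[[0,0,0],[0,-1.3,10],5],[[0,0,0],[0,0,10],5],[[0,0,0],[0,0,5],5],[[0,0,0],[0,0,3],5],[[0,0,0],[0,0,0],5]])

```text
time: 32.43
tool_pos: [0.4901, 0.2244, 0.1551]
tcp_rot: [-0.962, 2.991, -0.0]
wrist_force: [1.0, 0.2, -0.2]
width: 0.152
grip_force: 78.6
```

step_arm(targets=[[[0,0,0],[0,0,2.5],5],[[0,0,0],[0,0,2.5],5],[[0,0,0],[0,0,2],5],[[0,0,0],[0,0,0],5]])

```text
time: 32.77
tool_pos: [0.4894, 0.2243, 0.1474]
tcp_rot: [0.961, -2.99, -0.0]
wrist_force: [0.8, 1.0, -3.7]
width: 0.152
grip_force: 78.3
```

step_arm(targets=[[[0,0,0],[0,0,2],5],[[0,0,0],[0,0,2],5],[[0,0,0],[0,0,0],5],[[0,0,0],[0,0,0],5]])

```text
time: 33.1
tool_pos: [0.4898, 0.2245, 0.1466]
tcp_rot: [0.961, -2.99, -0.001]
wrist_force: [-8.8, -2.6, 15.2]
width: 0.149
grip_force: 80.5
```

step_arm(targets=[[[0,0,0],[0,0,-1.5],28],[[0,0,0],[0,0,0],28],[[0,0,0],[0,0,0],28],[[0,0,0],[0,0,-20],28],[[0,0,0],[0,0,-30],28]])

```text
time: 33.52
tool_pos: [0.4873, 0.2232, 0.1922]
tcp_rot: [0.959, -2.983, 0.001]
wrist_force: [-0.5, -0.9, -0.1]
width: 0.326
grip_force: 0.0
```

step_arm(targets=[[[0,0,0],[0,0,-38],0],[[0,0,0],[0,0,-38],0],[[0,0,0],[0,0,-38],0],[[0,0,0],[0,0,-25],0],[[0,0,0],[0,0,0],0]])

```text
time: 33.93
tool_pos: [0.4928, 0.2255, 0.3423]
tcp_rot: [-0.958, 2.979, 0.001]
wrist_force: [0.6, 0.3, 0.8]
width: 0.002
grip_force: 0.0
```

```bash
cat >> h.py <<'E'
CO=np.array([.5268,.1752,0]);CR=Ro.from_euler("z",.625)
def c2w(x,y,z): return CR.apply([x/1e3,y/1e3,z/1e3])+CO
def w2c(X): return CR.inv().apply(np.array(X)-CO)*1e3
E
python3 - <<'E'
from h import *
s=read_state();print(s["time"],s["tool_pos"],s["q"].round(2))
for c in("wrist","top","scene"):
    k=calibration(c);im=read_camera(c);cv2.imwrite(f"pics/l_{c}.png",im[...,::-1])
    print(c,[(round(float(d["score"]),2),np.round(d["at"]).tolist(),w2c(atz(k,d["at"][::-1],.08)).round(1).tolist()) for d in tip_of(c,"tube_centre")])
    for q in("lid_front_edge","keeper"): print(c,q,[(round(float(d["score"]),2),np.round(d["at"]).tolist()) for d in tip_of(c,q)[:2]])
def seg(c1,c2):pass
def tip(x,z,y=0): return c2w(x,y,z+72.6)
W=[(c2w(180,0,345),down(125.8),0,40),(tip(180,175),None,0,40),(None,None,0,1)]
wps(W)
print("case x dir",CR.apply([1,0,0]))
E
```

```text
33.9333 [0.49279987 0.22550461 0.34226983] [ 0.38 -0.02  1.85 -0.    1.3  -1.81]
wrist [(0.74, [160.0, 253.0], [-0.7, 60.7, 80.0])]
wrist lid_front_edge [(0.46, [146.0, 201.0])]
wrist keeper [(0.71, [146.0, 203.0]), (0.19, [120.0, 197.0])]
top []
top lid_front_edge [(0.88, [115.0, 194.0]), (0.32, [174.0, 240.0])]
top keeper [(0.91, [125.0, 199.0]), (0.36, [200.0, 252.0])]
scene [(0.92, [208.0, 188.0], [6.2, 56.7, 80.0])]
scene lid_front_edge [(0.82, [133.0, 126.0]), (0.49, [131.0, 141.0])]
scene keeper [(0.62, [132.0, 143.0]), (0.29, [214.0, 306.0])]
[[[0,0,0],[-36.3,-12.2,-2.2],0],[[0,0,0],[-36.3,-12.2,-2.2],0],[[0,0,0],[-36.3,-12.2,-2.2],0],[[0,0,0],[-36.3,-12.2,-2.2],0],[[0,0,0],[-36.2,-12.2,-2.2],0]]
[[[0,0,0],[-0.1,0,32.5],0],[[0,0,0],[0,0,32.4],0],[[0,0,0],[-0.1,0,32.5],0],[[0,0,0],[0,0,0],0]]
case x dir [0.81096312 0.58509727 0.        ]
```

step_arm(targets=[[[0,0,0],[-36.3,-12.2,-2.2],0],[[0,0,0],[-36.3,-12.2,-2.2],0],[[0,0,0],[-36.3,-12.2,-2.2],0],[[0,0,0],[-36.3,-12.2,-2.2],0],[[0,0,0],[-36.2,-12.2,-2.2],0]])

```text
time: 34.95
tool_pos: [0.6744, 0.281, 0.3456]
tcp_rot: [0.962, -2.991, -0.0]
wrist_force: [0.1, -0.5, 0.8]
width: 0.002
grip_force: 0.0
```

step_arm(targets=[[[0,0,0],[0,0,0],0],[[0,0,0],[0,0,32.5],0],[[0,0,0],[0,0,32.4],0],[[0,0,0],[0,0,32.5],0],[[0,0,0],[0,0,0],0]])

```text
time: 35.37
tool_pos: [0.6687, 0.2789, 0.2389]
tcp_rot: [0.957, -2.977, 0.001]
wrist_force: [-1.6, -0.5, -2.0]
width: 0.002
grip_force: 0.0
```

step_arm(targets=[[[0,0,0],[0,0,0],0],[[0,0,0],[0,0,0],0],[[0,0,0],[0,0,0],0]])

```text
time: 35.62
tool_pos: [0.6742, 0.2811, 0.2522]
tcp_rot: [-0.96, 2.986, 0.0]
wrist_force: [-0.0, 0.5, 0.5]
width: -0.001
grip_force: 0.0
```

Run:
```python
from h import *
s=read_state();print(s["time"],s["tool_pos"],s["tcp_rot"],w2c(s["tool_pos"]).round(1),s["wrist_force"])
def tip(x,z,y=0): return c2w(x,y,z+72.6)
W=[]
for t in(1.57,1.4,1.2,1.,.8,.6,.4,.2,.08):
    x=76-125*np.cos(t)+57*np.sin(t);z=58+125*np.sin(t)+57*np.cos(t); W.append((tip(x+11,z),None,0,19)); print(t,round(x+11),round(z))
wps(W)
```

```text
35.6167 [0.67424648 0.28107327 0.25221912] [-9.60067859e-01  2.98570808e+00  4.25086389e-04] [181.5  -0.4 252.2] [-0.01446363  0.47393428  0.51673608]
1.57 144 183
1.4 122 191
1.2 95 195
1.0 67 194
0.8 41 187
0.6 16 176
0.4 -6 159
0.2 -24 139
0.08 -33 125
[[[0,0,0],[18.8,0.2,-1.8],0],[[0,0,0],[18.8,0.1,-1.8],0],[[0,0,0],[11,0,-4],0],[[0,0,0],[10.9,-0.1,-4],0],[[0,0,0],[13.6,0,-2.2],0]]
[[[0,0,0],[13.5,-0.1,-2.2],0],[[0,0,0],[13.7,0,0.5],0],[[0,0,0],[13.7,0,0.6],0],[[0,0,0],[13.3,0,3.2],0],[[0,0,0],[13.4,-0.1,3.2],0]]
[[[0,0,0],[12.4,0,5.8],0],[[0,0,0],[12.4,0,5.8],0],[[0,0,0],[11,0,8.2],0],[[0,0,0],[11.1,-0.1,8.2],0],[[0,0,0],[9.2,0,10.2],0]]
[[[0,0,0],[9.1,0,10.2],0],[[0,0,0],[8.9,0,13.8],0]]
```

step_arm(targets=[[[0,0,0],[18.8,0,-1.8],0],[[0,0,0],[18.8,0,-1.8],0],[[0,0,0],[11,0,-4],0],[[0,0,0],[10.9,0,-4],0],[[0,0,0],[13.6,0,-2.2],0]])

```text
time: 36.03
tool_pos: [0.6151, 0.2385, 0.2664]
tcp_rot: [-0.959, 2.983, 0.001]
wrist_force: [4.5, 2.6, 5.2]
width: -0.004
grip_force: 2.5
```

step_arm(targets=[[[0,0,0],[13.5,0,-2.2],0],[[0,0,0],[13.7,0,0.5],0],[[0,0,0],[13.7,0,0.6],0],[[0,0,0],[13.3,0,3.2],0],[[0,0,0],[13.4,0,3.2],0]])

```text
time: 36.45
tool_pos: [0.5594, 0.1985, 0.2602]
tcp_rot: [-0.96, 2.985, -0.0]
wrist_force: [1.3, 0.9, 0.7]
width: 0.001
grip_force: 0.9
```

step_arm(targets=[[[0,0,0],[12.4,0,5.8],0],[[0,0,0],[12.4,0,5.8],0],[[0,0,0],[11,0,8.2],0],[[0,0,0],[11.1,0,8.2],0],[[0,0,0],[9.2,0,10.2],0]])

```text
time: 36.87
tool_pos: [0.5131, 0.1654, 0.2211]
tcp_rot: [-0.961, 2.988, -0.001]
wrist_force: [-0.3, -0.4, 2.7]
width: -0.002
grip_force: 1.4
```

step_arm(targets=[[[0,0,0],[9.1,0,10.2],0],[[0,0,0],[8.9,0,13.8],0],[[0,0,0],[0,0,0],0],[[0,0,0],[0,0,0],0]])

```text
time: 37.2
tool_pos: [0.4977, 0.155, 0.1951]
tcp_rot: [0.961, -2.99, 0.0]
wrist_force: [0.1, 0.2, -1.2]
width: 0.002
grip_force: 0.0
```

Run:
```python
from h import *
s=read_state();print(s["time"],s["tool_pos"],w2c(s["tool_pos"]).round(1),s["wrist_force"])
for c in("top","scene"):
    k=calibration(c);im=read_camera(c);cv2.imwrite(f"pics/m_{c}.png",im[...,::-1])
    for q in("lid_front_edge","keeper","loop_bar","lever_end"): print(c,q,[(round(float(d["score"]),2),np.round(d["at"]).tolist()) for d in tip_of(c,q)[:2]])
    print(proj(k,[c2w(-76,0,115),c2w(-82,0,84),c2w(-151,0,85),c2w(-105,0,78)])[:,::-1].round().tolist())
```

```text
37.2 [0.49771811 0.15496853 0.19512635] [-35.4   0.6 195.1] [ 0.13898988  0.20456274 -1.18017354]
top lid_front_edge [(0.71, [194.0, 250.0]), (0.16, [247.0, 230.0])]
top keeper [(0.57, [199.0, 249.0])]
top loop_bar [(0.46, [219.0, 270.0])]
top lever_end [(0.63, [208.0, 258.0]), (0.18, [212.0, 319.0])]
[[196.0, 248.0], [198.0, 250.0], [220.0, 265.0], [206.0, 255.0]]
scene lid_front_edge [(0.58, [181.0, 233.0])]
scene keeper []
scene loop_bar [(0.39, [204.0, 269.0])]
scene lever_end [(0.74, [202.0, 252.0])]
[[185.0, 236.0], [199.0, 239.0], [202.0, 272.0], [203.0, 250.0]]
```

step_arm(targets=[[[0,0,0],[0,0,4],0],[[0,0,0],[0,0,3],0],[[0,0,0],[0,0,2],0],[[0,0,0],[0,0,0],0],[[0,0,0],[0,0,0],0]])

```text
time: 38.12
tool_pos: [0.4984, 0.1552, 0.1875]
tcp_rot: [0.962, -2.99, 0.0]
wrist_force: [-5.2, -2.1, 12.9]
width: -0.001
grip_force: 6.7
```

step_arm(targets=[[[0,0,0],[0,0,1.5],0],[[0,0,0],[0,0,1],0],[[0,0,0],[0,0,0],0]])

```text
time: 38.37
tool_pos: [0.4985, 0.1552, 0.1873]
tcp_rot: [0.962, -2.99, 0.001]
wrist_force: [-12.0, -4.3, 27.3]
width: -0.001
grip_force: 13.8
```

Run:
```python
from h import *
def tip(x,z,y=0): return c2w(x,y,z+72.6)
T=down(125.8)
W=[(c2w(-35,0,245),None,0,38),(c2w(-180,0,235),None,0,38),(None,None,0,1),(tip(-180,73),None,0,32),(None,None,0,3)]
wps(W)
```

```text
[[[0,0,0],[0.2,-0.2,-28.9],0],[[0,0,0],[0.2,-0.2,-28.8],0],[[0,0,0],[36.2,-0.1,2.5],0],[[0,0,0],[36.3,-0.1,2.5],0],[[0,0,0],[36.2,-0.1,2.5],0]]
[[[0,0,0],[36.3,-0.1,2.6],0],[[0,0,0],[0,0,0],0],[[0,0,0],[0,0,29.8],0],[[0,0,0],[0,0,29.8],0],[[0,0,0],[-0.1,0,29.8],0]]
[[[0,0,0],[0,0,0],0],[[0,0,0],[0,0,0],0],[[0,0,0],[0,0,0],0]]
```

step_arm(targets=[[[0,0,0],[0,0,-31],0],[[0,0,0],[0,0,-31],0],[[0,0,0],[36.2,0,2.5],0],[[0,0,0],[36.3,0,2.5],0],[[0,0,0],[36.2,0,2.5],0]])

```text
time: 38.78
tool_pos: [0.4095, 0.0916, 0.2381]
tcp_rot: [-0.963, 2.989, -0.0]
wrist_force: [0.5, -0.6, -0.3]
width: -0.003
grip_force: 0.0
```

step_arm(targets=[[[0,0,0],[36.3,0,2.6],0],[[0,0,0],[0,0,0],0],[[0,0,0],[0,0,29.8],0],[[0,0,0],[0,0,29.8],0],[[0,0,0],[0,0,20],0]])

```text
time: 39.2
tool_pos: [0.3797, 0.0707, 0.1537]
tcp_rot: [0.961, -2.991, -0.0]
wrist_force: [0.0, -0.2, -0.6]
width: -0.0
grip_force: 0.0
```

step_arm(targets=[[[0,0,0],[0,0,0],0],[[0,0,0],[0,0,0],0],[[0,0,0],[0,0,0],0]])

```text
time: 39.45
tool_pos: [0.3814, 0.071, 0.1565]
tcp_rot: [-0.961, 2.99, -0.0]
wrist_force: [0.2, 0.7, 0.6]
width: -0.002
grip_force: 0.0
```

Run:
```python
from h import *
s=read_state();print(s["time"],s["tool_pos"],w2c(s["tool_pos"]).round(1),s["tcp_rot"],s["wrist_force"])
im=read_camera("wrist");k=calibration("wrist")
print((proj(k,[c2w(-151,16,85),c2w(-151,-16,85),c2w(-82,0,84),c2w(-105,0,78)])).round().tolist())
for q in("keeper","loop_bar","lever_end","latch_pivot"): print(q,[(round(float(d["score"]),2),np.round(d["at"][::-1]).tolist()) for d in tip_of("wrist",q)[:2]])
cv2.imwrite("pics/n_wrist.png",im[...,::-1])
def tip(x,z,y=0): return c2w(x,y,z+72.6)
W=[(tip(-180,74),None,0,20)]
for t in(50,60,70,80,90,97,103):
    f=np.radians(t); W.append((tip(-109-65*np.cos(f)-13,34+65*np.sin(f)-9),None,0,13))
wps(W)
```

```text
39.45 [0.38143804 0.07103249 0.15649617] [-178.8    0.6  156.5] [-9.61417060e-01  2.98965142e+00 -2.64253547e-04] [0.18781272 0.72541343 0.57736333]
[[284.0, 305.0], [219.0, 305.0], [252.0, 404.0], [252.0, 366.0]]
keeper []
loop_bar []
lever_end [(0.65, [252.0, 358.0])]
latch_pivot [(0.89, [250.0, 345.0])]
[[[0,0,0],[1.2,-0.5,10.2],0],[[0,0,0],[-8.1,0,-0.4],0],[[0,0,0],[-8.1,0.1,-0.3],0],[[0,0,0],[-9.3,0,-6.5],0],[[0,0,0],[-10.3,0,-4.8],0]]
[[[0,0,0],[-10.9,0,-2.9],0],[[0,0,0],[-11.3,0.1,-1],0],[[0,0,0],[-7.9,0,0.6],0],[[0,0,0],[-6.7,0,1.1],0]]
```

step_arm(targets=[[[0,0,0],[1,-0.5,10],0],[[0,0,0],[-8.1,0,-0.4],0],[[0,0,0],[-8.1,0,-0.3],0],[[0,0,0],[-9.3,0,-6.5],0],[[0,0,0],[0,0,0],0]])

```text
time: 40.12
tool_pos: [0.4036, 0.0858, 0.1544]
tcp_rot: [-0.961, 2.987, -0.0]
wrist_force: [0.1, 0.8, 0.2]
width: 0.001
grip_force: 0.0
```

step_arm(targets=[[[0,0,0],[-10.3,0,-4.8],0],[[0,0,0],[-10.9,0,-2.9],0],[[0,0,0],[0,0,0],0]])

```text
time: 40.37
tool_pos: [0.4209, 0.0983, 0.1621]
tcp_rot: [-0.961, 2.986, -0.0]
wrist_force: [0.5, 1.3, 0.1]
width: -0.004
grip_force: 0.0
```

Run:
```python
from h import *
s=read_state();print(s["time"],w2c(s["tool_pos"]).round(1),s["wrist_force"])
for c in("scene","top"):
    k=calibration(c);im=read_camera(c);cv2.imwrite(f"pics/o_{c}.png",im[...,::-1])
    for q in("loop_bar","lever_end"): print(c,q,[(round(float(d["score"]),2),np.round(d["at"]).tolist()) for d in tip_of(c,q)[:2]])
    print(proj(k,[c2w(-151,0,85),c2w(-120,0,98),c2w(-90,0,96),c2w(-105,0,78)])[:,::-1].round().tolist())
```

```text
40.3667 [-130.8   -0.4  162.1] [0.48016578 1.26123651 0.13420846]
scene loop_bar [(0.42, [192.0, 252.0])]
scene lever_end []
[[202.0, 272.0], [194.0, 257.0], [194.0, 243.0], [203.0, 250.0]]
top loop_bar []
top lever_end []
[[220.0, 265.0], [210.0, 258.0], [201.0, 251.0], [206.0, 255.0]]
```

step_arm(targets=[[[0,0,0],[-11.3,0,-1],0],[[0,0,0],[-7.9,0,0],0],[[0,0,0],[-6.7,0,0],0],[[0,0,0],[0,0,0],0],[[0,0,0],[0,0,0],0]])

```text
time: 41.08
tool_pos: [0.4395, 0.1125, 0.1615]
tcp_rot: [0.962, -2.99, 0.0]
wrist_force: [-0.3, -0.6, -0.5]
width: -0.005
grip_force: 0.0
```

step_arm(targets=[[[0,0,0],[10,0,-10],0],[[0,0,0],[20,0,-30],0],[[0,0,0],[30,0,-30],0],[[0,0,0],[30,0,-20],0],[[0,0,0],[0,0,0],0]])

```text
time: 41.5
tool_pos: [0.3651, 0.0585, 0.255]
tcp_rot: [-0.959, 2.986, -0.004]
wrist_force: [0.5, 0.3, -0.2]
width: 0.001
grip_force: 0.0
```

Run:
```python
from h import *
s=read_state();print(s["time"],w2c(s["tool_pos"]).round(1),s["wrist_force"])
o=[]
for c in("scene","top","wrist"):
    k=calibration(c);im=read_camera(c);cv2.imwrite(f"pics/p_{c}.png",im[...,::-1])
    for q in("loop_bar","lever_end","keeper"): print(c,q,[(round(float(d["score"]),2),np.round(d["at"]).tolist()) for d in tip_of(c,q)[:2]])
    P=proj(k,[c2w(-151,0,85),c2w(-109,0,99),c2w(-80,0,92),c2w(-105,0,78)])
    print(P[:,::-1].round().tolist())
    x,y=P[1].astype(int); x=np.clip(x,45,467);y=np.clip(y,45,339)
    o.append(cv2.resize(im[y-45:y+45,x-45:x+45],(266,266),interpolation=cv2.INTER_CUBIC))
cv2.imwrite("pics/latch1.png",np.hstack(o)[...,::-1])
```

```text
41.5 [-199.4    0.   255. ] [ 0.45700837  0.30085406 -0.23726172]
scene loop_bar [(0.71, [212.0, 307.0]), (0.65, [193.0, 235.0])]
scene lever_end [(0.78, [203.0, 250.0])]
scene keeper [(0.79, [199.0, 242.0])]
[[202.0, 272.0], [194.0, 252.0], [195.0, 238.0], [203.0, 250.0]]
top loop_bar [(0.58, [198.0, 253.0]), (0.5, [246.0, 230.0])]
top lever_end [(0.68, [206.0, 258.0])]
top keeper [(0.95, [198.0, 250.0])]
[[220.0, 265.0], [207.0, 256.0], [197.0, 249.0], [206.0, 255.0]]
wrist loop_bar [(0.51, [333.0, 248.0])]
wrist lever_end [(0.53, [149.0, 116.0])]
wrist keeper [(0.72, [326.0, 248.0])]
[[254.0, 251.0], [311.0, 251.0], [335.0, 251.0], [300.0, 251.0]]
```

```bash
cat >> h.py <<'E'
def tl(b):  # tool pointing down in the case frame, tilted by b rad outward (-x)
    return down(125.8)*Ro.from_rotvec([0,b,0])
def tt(x,z,b,y=0): return c2w(x+72.6*np.sin(b),y,z+72.6*np.cos(b))
E
python3 - <<'E'
from h import *
b=.35
W=[(c2w(-199,0,255),tl(b),0),(tt(-104,140,b),None,0,38),(None,None,0,2),(tt(-104,92,b),None,0,20),(None,None,0,2)]
wps(W)
E
```

```text
[[[0,0.116,-0.001],[0,0,0],0],[[0,0.116,-0.001],[0,0,0],0],[[0,0.116,-0.001],[0,0,0],0],[[0,0,0],[3,-0.6,-3.8],0],[[0,0,0],[-32.2,0,0.7],0]]
[[[0,0,0],[-32.1,0,0.7],0],[[0,0,0],[-32.2,-0.1,0.8],0],[[0,0,0],[-32.1,0,0.7],0],[[0,0,0],[0,0,0],0],[[0,0,0],[0,0,0],0]]
[[[0,0,0],[-5.5,0,15],0],[[0,0,0],[-5.5,0,15.1],0],[[0,0,0],[-5.4,-0.1,15],0],[[0,0,0],[0,0,0],0],[[0,0,0],[0,0,0],0]]
```

step_arm(targets=[[[0,0.116,0],[0,0,0],0],[[0,0.116,0],[0,0,0],0],[[0,0.117,0],[0,0,0],0],[[0,0,0],[0,0,0],0],[[0,0,0],[-32.2,0,0.7],0]])

```text
time: 42.52
tool_pos: [0.3896, 0.0769, 0.2396]
tcp_rot: [0.859, -2.67, 0.152]
wrist_force: [0.5, 0.6, -0.0]
width: 0.003
grip_force: 0.0
```

step_arm(targets=[[[0,0,0],[-32.1,0,0.7],0],[[0,0,0],[-32.2,0,0.8],0],[[0,0,0],[-32.1,0,0.7],0],[[0,0,0],[0,0,0],0],[[0,0,0],[0,0,0],0]])

```text
time: 42.93
tool_pos: [0.4639, 0.1302, 0.2032]
tcp_rot: [0.86, -2.67, 0.15]
wrist_force: [-1.0, -0.4, 0.9]
width: 0.0
grip_force: 0.0
```

step_arm(targets=[[[0,0,0],[-5.5,0,15],0],[[0,0,0],[-5.5,0,15],0],[[0,0,0],[-3.6,0,10],0],[[0,0,0],[0,0,0],0],[[0,0,0],[0,0,0],0]])

```text
time: 43.35
tool_pos: [0.4628, 0.1293, 0.1618]
tcp_rot: [0.858, -2.67, 0.151]
wrist_force: [-0.1, -0.3, 0.6]
width: -0.0
grip_force: 0.0
```

Run:
```python
from h import *
s=read_state();R=Ro.from_rotvec(s["tcp_rot"]);t=s["tool_pos"]+R.apply([0,0,.0726])
print(s["time"],"tip",w2c(t).round(1),"z",CR.inv().apply(R.apply([0,0,1])).round(3),s["wrist_force"])
b=.35
wps([(tt(-104,88,b),None,0,8),(tt(-107,82,b),None,0,8),(tt(-112,78.5,b),None,0,8),(tt(-117,74,b),None,0,8),(tt(-121,69,b),None,0,8)])
```

```text
43.35 tip [-103.7    0.3   93.6] z [-0.343  0.001 -0.939] [-0.13490563 -0.28346806  0.57295902]
[[[0,0,0],[-1.6,-0.2,5.4],0],[[0,0,0],[0.7,0,6.7],0],[[0,0,0],[3.5,-0.1,5],0],[[0,0,0],[3.2,0,5.9],0],[[0,0,0],[2,0,6.1],0]]
```

step_arm(targets=[[[0,0,0],[-1.6,0,5.4],0],[[0,0,0],[0.7,0,6.7],0],[[0,0,0],[0,0,0],0]])

```text
time: 43.6
tool_pos: [0.4602, 0.1276, 0.1494]
tcp_rot: [0.858, -2.67, 0.151]
wrist_force: [-0.9, 0.2, -0.9]
width: -0.001
grip_force: 0.0
```

step_arm(targets=[[[0,0,0],[3.5,0,5],0],[[0,0,0],[3.2,0,5.9],0],[[0,0,0],[2,0,6.1],0],[[0,0,0],[0,0,0],0]])

```text
time: 43.93
tool_pos: [0.4483, 0.1191, 0.1358]
tcp_rot: [0.858, -2.669, 0.151]
wrist_force: [0.3, 0.3, 0.8]
width: -0.0
grip_force: 0.0
```

Run:
```python
from h import *
s=read_state();R=Ro.from_rotvec(s["tcp_rot"]);t=s["tool_pos"]+R.apply([0,0,.0726])
print(s["time"],"tip",w2c(t).round(1),s["wrist_force"])
for c in("scene","top"):
    k=calibration(c);im=read_camera(c);cv2.imwrite(f"pics/q_{c}.png",im[...,::-1])
    for q in("loop_bar","lever_end","keeper"): print(c,q,[(round(float(d["score"]),2),np.round(d["at"]).tolist()) for d in tip_of(c,q)[:2]])
    print(proj(k,[c2w(-88-42*np.cos(a),0,40+42*np.sin(a)) for a in np.radians([66,50,40,30])])[:,::-1].round().tolist())
```

```text
43.9333 tip [-121.4    0.5   67.7] [0.27726821 0.27271546 0.79527566]
scene loop_bar [(0.47, [199.0, 235.0])]
scene lever_end [(0.51, [209.0, 258.0]), (0.28, [199.0, 238.0])]
scene keeper [(0.62, [203.0, 242.0])]
[[203.0, 250.0], [206.0, 255.0], [209.0, 257.0], [211.0, 259.0]]
top loop_bar []
top lever_end []
top keeper []
[[206.0, 255.0], [209.0, 257.0], [211.0, 258.0], [212.0, 259.0]]
```

Run:
```python
from h import *
s=read_state();b=-.17
W=[(tt(-121,67,.35)+np.array([0,0,.10]),None,0,34),(None,tl(b),0,1),(tt(-122,82,b),None,0,30),(None,None,0,2)]
for x,z in((-122,70),(-125,62),(-128,53),(-130,45),(-130.5,38),(-129.5,32),(-128,28)): W.append((tt(x,z,b),None,0,10))
wps(W)
```

```text
[[[0,0,0],[11.6,-0.1,-30.6],0],[[0,0,0],[11.6,0,-30.6],0],[[0,0,0],[11.7,-0.1,-30.5],0],[[0,-0.104,-0.001],[0,0,0],0],[[0,-0.104,-0.001],[0,0,0],0]]
[[[0,-0.104,-0.001],[0,0,0],0],[[0,-0.104,-0.001],[0,0,0],0],[[0,-0.104,-0.001],[0,0,0],0],[[0,0,0],[0,0,0],0],[[0,0,0],[17.2,0,24.6],0]]
[[[0,0,0],[17.2,0,24.7],0],[[0,0,0],[17.1,0.1,24.6],0],[[0,0,0],[0,0,0],0],[[0,0,0],[0,0,0],0],[[0,0,0],[1,0,5.9],0]]
[[[0,0,0],[1.1,0,5.9],0],[[0,0,0],[4.3,0,7.4],0],[[0,0,0],[4.5,0,8.4],0],[[0,0,0],[3.3,0,7.5],0],[[0,0,0],[1.7,0,6.8],0]]
[[[0,0,0],[0,0,6.1],0],[[0,0,0],[-0.8,0,4.2],0]]
```

step_arm(targets=[[[0,0,0],[11.6,0,-30.6],0],[[0,0,0],[11.6,0,-30.6],0],[[0,0,0],[11.7,0,-30.5],0],[[0,-0.104,0],[0,0,0],0],[[0,-0.104,0],[0,0,0],0]])

```text
time: 44.75
tool_pos: [0.4512, 0.12, 0.2379]
tcp_rot: [0.924, -2.871, 0.064]
wrist_force: [-0.3, 0.4, -1.0]
width: 0.002
grip_force: 0.0
```

step_arm(targets=[[[0,-0.104,0],[0,0,0],0],[[0,-0.104,0],[0,0,0],0],[[0,-0.104,0],[0,0,0],0],[[0,0,0],[0,0,0],0],[[0,0,0],[17.2,0,24.6],0]])

```text
time: 45.17
tool_pos: [0.4425, 0.1121, 0.2137]
tcp_rot: [-0.907, 2.824, 0.075]
wrist_force: [1.2, 1.1, 0.0]
width: -0.0
grip_force: 0.0
```

step_arm(targets=[[[0,0,0],[17.2,0,24.7],0],[[0,0,0],[17.1,0,24.6],0],[[0,0,0],[0,0,0],0],[[0,0,0],[0,0,0],0],[[0,0,0],[1,0,5.9],0]])

```text
time: 45.58
tool_pos: [0.4203, 0.0973, 0.15]
tcp_rot: [-0.91, 2.831, 0.077]
wrist_force: [1.0, 0.4, -0.5]
width: 0.004
grip_force: 0.0
```

step_arm(targets=[[[0,0,0],[1.1,0,5.9],0],[[0,0,0],[4.3,0,7.4],0],[[0,0,0],[4.5,0,8.4],0],[[0,0,0],[0,0,0],0],[[0,0,0],[0,0,0],0]])

```text
time: 46.0
tool_pos: [0.4126, 0.0933, 0.1243]
tcp_rot: [-0.911, 2.835, 0.079]
wrist_force: [0.2, 0.3, 0.1]
width: 0.001
grip_force: 0.0
```

Run:
```python
from h import *
s=read_state();R=Ro.from_rotvec(s["tcp_rot"]);t=s["tool_pos"]+R.apply([0,0,.0726])
print(s["time"],"tip",w2c(t).round(1),"z",CR.inv().apply(R.apply([0,0,1])).round(3),s["wrist_force"])
```

```text
46.0 tip [-128.2    0.4   52.7] z [ 0.17  -0.    -0.985] [0.15295044 0.31765655 0.09083939]
```

step_arm(targets=[[[0,0,0],[3.3,0,7.5],0],[[0,0,0],[1.7,0,6.8],0],[[0,0,0],[0,0,0],0]])

```text
time: 46.25
tool_pos: [0.4095, 0.0917, 0.1081]
tcp_rot: [-0.912, 2.837, 0.079]
wrist_force: [-0.1, 2.0, -0.2]
width: 0.002
grip_force: 0.0
```

step_arm(targets=[[[0,0,0],[0,0,6.1],0],[[0,0,0],[-0.8,0,3],0],[[0,0,0],[0,0,0],0]])

```text
time: 46.5
tool_pos: [0.4122, 0.093, 0.1006]
tcp_rot: [-0.913, 2.836, 0.078]
wrist_force: [-6.1, -3.1, 8.8]
width: -0.001
grip_force: 5.2
```

step_arm(targets=[[[0,0,0],[-1,0,3],0],[[0,0,0],[0,0,0],0],[[0,0,0],[0,0,0],0]])

```text
time: 46.75
tool_pos: [0.4128, 0.0933, 0.0993]
tcp_rot: [-0.916, 2.838, 0.078]
wrist_force: [-16.4, -10.1, 31.4]
width: 0.0
grip_force: 17.1
```

Run:
```python
from h import *
s=read_state();R=Ro.from_rotvec(s["tcp_rot"]);t=s["tool_pos"]+R.apply([0,0,.0726])
print(s["time"],"tip",w2c(t).round(1),s["wrist_force"])
for c in("scene",):
    k=calibration(c);im=read_camera(c);cv2.imwrite(f"pics/r_{c}.png",im[...,::-1])
    for q in("loop_bar","lever_end","keeper"): print(c,q,[(round(float(d["score"]),2),np.round(d["at"]).tolist()) for d in tip_of(c,q)[:2]])
    print(proj(k,[c2w(-88-42*np.cos(a),0,40+42*np.sin(a)) for a in np.radians([40,20,0,-20])])[:,::-1].round().tolist())
```

```text
46.75 tip [-128.3    0.3   27.7] [-16.41837325 -10.07317254  31.40367111]
scene loop_bar [(0.52, [197.0, 236.0]), (0.4, [228.0, 262.0])]
scene lever_end [(0.52, [230.0, 262.0])]
scene keeper []
[[209.0, 257.0], [214.0, 261.0], [221.0, 262.0], [227.0, 260.0]]
```

step_arm(targets=[[[0,0,0],[0,0,-10],0],[[0,0,0],[0,0,-30],0],[[0,0,0],[0,0,-36],0],[[0,0,0],[0,0,-36],0],[[0,0,0],[0,0,-36],0]])

```text
time: 47.37
tool_pos: [0.3925, 0.0792, 0.2448]
tcp_rot: [-0.912, 2.836, 0.078]
wrist_force: [0.7, -0.4, -0.4]
width: 0.007
grip_force: 0.0
```

step_arm(targets=[[[0,0,0],[0,38,-20],0],[[0,0,0],[0,38,-20],0],[[0,0,0],[0,38,-20],0],[[0,0,0],[0,38,-20],0],[[0,0,0],[0,0,0],0]])

```text
time: 47.78
tool_pos: [0.2942, 0.1968, 0.3247]
tcp_rot: [-0.922, 2.824, 0.086]
wrist_force: [0.9, -0.6, 0.7]
width: -0.001
grip_force: 0.0
```

Run:
```python
from h import *
s=read_state();print(s["time"],s["tool_pos"],s["wrist_force"])
o=[]
for c in("scene","top"):
    k=calibration(c);im=read_camera(c)
    for q in("loop_bar","lever_end","keeper"): print(c,q,[(round(float(d["score"]),2),np.round(d["at"]).tolist()) for d in tip_of(c,q)[:2]])
    print(proj(k,[c2w(-127,0,26),c2w(-82,0,84)])[:,::-1].round().tolist())
    x,y=proj(k,c2w(-90,0,60))[0].astype(int)
    o.append(cv2.resize(im[y-60:y+60,x-65:x+65],(400,370),interpolation=cv2.INTER_CUBIC))
cv2.imwrite("pics/end.png",np.hstack(o)[...,::-1])
```

```text
47.7833 [0.29415077 0.19682579 0.3247254 ] [ 0.89470909 -0.55154029  0.67670554]
scene loop_bar [(0.59, [198.0, 238.0]), (0.3, [272.0, 266.0])]
scene lever_end [(0.66, [230.0, 262.0])]
scene keeper [(0.55, [201.0, 238.0]), (0.25, [272.0, 263.0])]
[[227.0, 260.0], [199.0, 239.0]]
top loop_bar [(0.61, [197.0, 252.0])]
top lever_end [(0.69, [212.0, 264.0])]
top keeper [(0.62, [199.0, 247.0])]
[[213.0, 260.0], [198.0, 250.0]]
```

View pics/end.png

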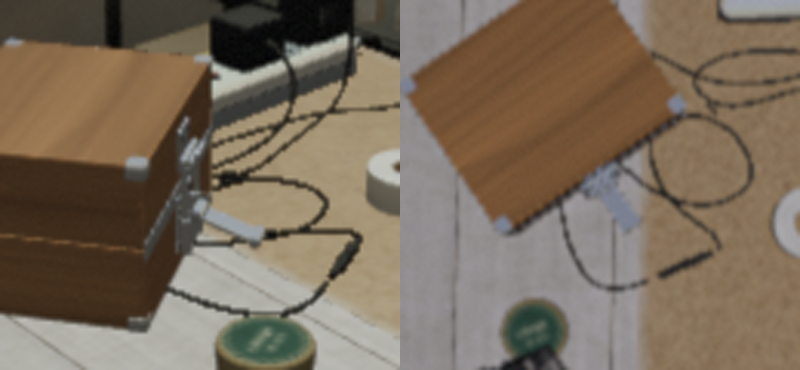

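The lid is flush, the loop is up over the keeper ((185,130) left panel) and the lever points down past level ((235,225)). The roll and tin haven't moved, and the arm is clear of everything.

```bash
python3 -c "
from workcell import *
print(finish_job())"
```

```text
the job is handed in; nothing more can be done
None
```

I've handed the job in: all four bottles are in their pockets, the tube is pressed home, the lid is shut and the latch is drawn over centre, with the label roll and tin left alone. One bottle's foot caught on the cork on the way in, peaking at about 45 N at the wrist (the 40 N limit is for the arm or gripper body), before I realigned it.

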